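# Load the oil stone into its keeper past the sprung flap

## Task

Put the oil stone that lies beside the keeper away in it: lay it lengthwise on the keeper's front plate, push it through the sprung flap into the channel, and with your closed fingertips follow through the gate, holding the flap open, until the stone is pressed firmly but gently home against the rubber stop hidden under the cover. Then lift your fingers out so that the flap springs shut behind the stone. Do not force anything, swing clear over the lamp that stands at the front edge, and leave the other things on the bench where they are.

Things in the scene. Friction and masses are not known exactly. Their poses are not given: they have to be found in the camera images.
- stone_centre (a point): the oil stone: a plain brown rectangular block 76 mm long (y), 24 mm wide (x), 13 mm high (z), about 0.14 kg, lying flat on the bench to the left of the keeper (a like one in the far left corner of the bench is not meant). The point is its centre, half-way up; y runs along its length. Both ends are alike. It need not be turned on edge or end.
- stone_keeper: low aluminium channel on a dark base plate 234 x 66 x 6 mm, screwed to the bench. Origin on the bench under the middle of the gate; x points into the channel (the way the stone goes), y left, z up. All places below are mm in this frame. The front plate x -83 to 0 is flat and bare, its top and the channel floor are at z 6. More than 25 N on keeper or flap is too much.
- keeper_mouth (a point): middle of the gate on the channel floor (x 0, z 6); axes as the keeper. Gate posts, x -3 to 3, stand beyond y -17.5 and y 22.5, up to z 28; nothing crosses above them. The throat behind, x 0 to 43, is open above, its walls at y -17 and y 24, up to z 24: closed fingertips up to 28 mm broad can come down into it or in front of it and push the stone through.
- keeper_cover (a point): middle of the cover's front edge, on the channel floor (x 61, z 6); axes as the keeper. Walls taper from x 43 to 61 to 28 mm apart; the cover, underside z 22, top z 26, reaches from x 61 to the end plate at x 132. From x 0 to 61 the channel is open above; fingertips pushing the stone stay in front of the cover.
- keeper_end (a point): middle of the end plate on the floor (x 132, z 6). In front of it a fixed rubber stop is hidden, its place differs: with the stone on it the stone's rear end lies anywhere from x 40 to 52. It must be felt: until then the stone slides with 1 to 5 N; pressed home is a steady fingertip push of 6 N or more for 0.3 s (10 N is right). Over 25 N is too much.
- flap (a joint): angle of the sprung gate flap, rad, 0 shut, 1.5 open. Steel plate 37 mm long, 2.5 thick, z 8 to 28, on an upright hinge at x 0, y 22.5. Swings only inwards: its free end goes to +x, at last along the +y wall to x 38. A stone in mid channel opens it to about 1.3 and has it sliding along its +y side; pushing takes 2 to 5 N, its spring shuts it. Cannot shut while stone or fingers are at x 0 to 38.
- screwdriver: red-handled screwdriver, 176 mm long; leave it. Origin at the centre of its underside. It lies just behind the fixed task lamp, whose upright mast stands on the bench's front edge at world x 0.31, y 0.05, up to z 0.71 m, its boom sloping to the right. The work lies left of the mast: an arm coming from the right passes over it with the gripper 0.85 m or more above the bench.
- spanner: small combination spanner, 138 mm long, flat on the bench; leave it. Origin at the centre of its underside
- dowel: steel dowel pin, 10 mm thick and 45 mm long, lying; leave it. Origin at the centre of its underside
- paste_tin_1: round tin, 58 mm across, 36 mm high; leave it. Origin at the centre of its underside
There are look-alikes about, which are no part of the job. Leave any orange look-alike of the part that bears stone_centre alone.

How it is judged:
By the outcome, as a careful person would: the job done as asked, in the order asked, and still so for the second after the job is handed in, with the robot touching nothing.
It also fails if it takes over 69 s, if anything falls off the work surface, if the arm or the gripper's body presses on something with over 40 N, if the wrist force passes 120 N, or if a joint passes its speed limit or range.

## Robot

A 6-joint arm with a two-finger parallel gripper is mounted at the origin on a cart in front of the work surface, level with it; the furniture and walls round the work are solid. World frame = base frame: x ahead of the robot, y to its left, z up, the work surface at z = 0. Lengths are in mm, angles in degrees, forces in N, time in s.
With the tool pointing down it reaches from about 350 to 850 mm from the base axis. Payload 8.1 kg.
Tool frame: the origin (TCP) lies on the mounting face of the last link; the fingertips stand 173 mm ahead of it and the grasp point (between the pads) lies 155 mm ahead of it; z points along the fingers, y is the direction in which the jaws open and shut (so a half turn about z gives the same grasp; the last joint's range is limited). The gripper opens to 85 mm and grips with 20 to 120 N. Pads are 22 mm wide; open, the fingers measure 114 mm over their backs; the gripper's body (76 mm by 85 mm) begins 54 mm behind the grasp point. The pads swing forward as they close: fully open they stand 13 mm farther back than shut.
Start: joints at [63.002, 7.471, 85.268, -0, 87.261, -4.893], TCP at [225.76, 555.913, 404.692] pointing down, gripper open.
Joint ranges: [-169.43, 169.43], [-51.17, 129.36], [1.28, 143.12], [-76.62, 256.62], [0, 156.53], [-152.29, 152.29]. Speed limits (degrees/s): [136.94, 136.94, 159.86, 180, 180, 180].

## Interface

Orientations are given as [roll, pitch, yaw] about the fixed x, y, z axes, in that order (R = Rz(yaw) Ry(pitch) Rx(roll)).
In Python, from bench import * gives the robot as it stands.
- The arm moves only by the tool arm_command, never from a script. Its argument "plan" is a list of rows, each an object of numbers: "jaw": the closure, from 0 (fully open) to 1 (shut); "dx", "dy", "dz": the shift along the tool's x, y, z in mm; "wx", "wy", "wz": the turn, a rotation vector about the tool's x, y, z in rad. A call has 1 to 12 rows; each row is the pose to reach, as a shift and turn from the pose commanded when the call began, along the tool's axes at that moment; what a row does not reach only later rows make up. A row lasts 1/10 s, in which the tool goes at most 50 mm and 8.59 degrees, less where a joint would pass 70% of its speed; a pose out of reach is approached as far as the arm can. A call with a gripper value outside its range is refused whole. The fingers move at their own pace and stop on an object; "squeeze" is the grip in N (left out, the last holds). Time passes only in rows, so rows that repeat a pose let the fingers close. It gives the time, the measured TCP pose, the force and the opening at its end, in the units of the state.
- sense(): the state, without advancing time (a new reading comes with each control period).
- snapshot(name): name is "side" or "top" or "wrist"; returns a dict with "pixels" (420x560x3 uint8, red, green, blue), "fx", "fy", "cx", "cy" (pixels), "extrinsics" (4x4, takes a point from camera to world coordinates). Camera axes: x right, y up, looking along -z (the intrinsics and any distortion apply to the point x, -y, -z); pixel columns grow to the right and rows downward; lengths in mm; the calibration is good to about 2 mm. A picture is of the moment at which its call begins. There is no depth.
- hand_in(): hands the job in, once; it reports no verdict.
Trained networks look in the newest picture that a camera, given by its name, has taken for a name from the list of things; names that differ only in an ending like _2 or _b are one class to them, and where a whole thing is asked for, a point or a joint stands for the part that bears it (a point fixed in the world has none). Each returns a list of dicts, best first, with "score" (0 to 1); they miss things now and then, are a little off and sometimes report something else, mostly with a low value. They report only what shows in the picture. A call takes as long as a camera call. They do not tell look-alikes from the thing itself.
- recognise(camera, target): "box" ([left, top, width, height] in pixels, round what is visible of it).
- pinpoint(camera, target): "pixel" ([column, row] in pixels: a listed point, or the origin of a listed thing).
The state is a dict: "time": time; "joint_pos": joint angles; "qd": joint speeds; "joint_efforts": joint torques, N m; "tool_pos": TCP position; "tcp_rot": TCP orientation; "ft_force": force on the tool from outside, world axes, zero at the start; "wrist_torque": the same for the moment, N m; "finger_gap": finger opening in mm.
Only numpy, scipy, OpenCV 4.12 (cv2) and the standard library are available. Lean on these libraries where they do the work, as an engineer would, in place of code of your own. Each camera call takes 0.05 s, during which the arm holds its last target.

## Working session

There is one attempt and no reset: what is moved stays moved. The work goes in short steps, Python scripts to look and compute and a tool call to move; the robot and the scene stay as the last step left them, time stands still between calls to the robot, and variables do not carry over. Pictures are saved under pics/ and viewed, and the job is handed in when it is done.

Besides the shell and the picture viewer there is one more tool, called after "Emit:" by a JSON object that holds its "fn" and its "kwargs", one argument or row to a line. arm_command: Moves the arm, as the interface text tells. Its arguments: {"type":"object","properties":{"plan":{"type":"array"},"squeeze":{"type":"number"}},"required":["plan"]}

```bash
ls; mkdir -p pics
python3 - <<'E'
from bench import *
import cv2, numpy as np
s=sense(); print({k:np.round(v,2).tolist() for k,v in s.items()})
for n in ("top","side","wrist"):
    p=snapshot(n); cv2.imwrite(f"pics/{n}0.png",p["pixels"][:,:,::-1])
    print(n,p["fx"],p["fy"],p["cx"],p["cy"],[k for k in p],np.round(p["extrinsics"],3).tolist())
    for t in ("stone_centre","stone_keeper","keeper_mouth","keeper_cover","keeper_end","screwdriver"):
        print(t,[(round(d["score"],2),np.round(d["pixel"]).tolist()) for d in pinpoint(n,t)][:4])
E
```

```text
pics
{'time': 0.0, 'joint_pos': [63.0, 7.52, 85.33, -0.0, 87.26, -4.89], 'qd': [0.02, -0.03, 0.08, 0.06, 0.02, -0.0], 'joint_efforts': [-0.0, -56.94, -50.06, -0.0, 0.02, -0.0], 'tool_pos': [225.65, 555.69, 403.63], 'tcp_rot': [-179.89, -0.01, 157.9], 'ft_force': [0.51, 0.26, -0.1], 'wrist_torque': [-0.0, 0.03, -0.05], 'finger_gap': 85.57}
top 478.5946794924406 478.5946794924406 286.26839811499985 208.78765762811406 ['pixels', 'fx', 'fy', 'cx', 'cy', 'extrinsics'] [[-0.015, 0.993, -0.119, 394.357], [-1.0, -0.015, 0.0, 325.539], [-0.001, 0.119, 0.993, 1156.154], [0.0, 0.0, 0.0, 1.0]]
stone_centre [(0.78, [249.0, 238.0]), (0.76, [259.0, 161.0])]
stone_keeper [(0.79, [336.0, 221.0])]
keeper_mouth []
keeper_cover [(0.84, [327.0, 197.0])]
keeper_end [(0.75, [313.0, 174.0])]
screwdriver []
side 388.1650965254437 388.1650965254437 280.28218068137767 218.42847276356008 ['pixels', 'fx', 'fy', 'cx', 'cy', 'extrinsics'] [[0.994, 0.053, -0.099, 471.824], [-0.111, 0.604, -0.789, -370.49], [0.018, 0.795, 0.606, 583.096], [0.0, 0.0, 0.0, 1.0]]
stone_centre [(0.8, [238.0, 208.0]), (0.8, [318.0, 217.0])]
stone_keeper [(0.57, [262.0, 273.0])]
keeper_mouth [(0.65, [259.0, 271.0])]
keeper_cover [(0.82, [282.0, 263.0])]
keeper_end [(0.63, [313.0, 252.0])]
screwdriver [(0.81, [266.0, 344.0])]
wrist 313.1614373186824 313.1614373186824 276.10696471802936 210.64052999832106 ['pixels', 'fx', 'fy', 'cx', 'cy', 'extrinsics'] [[0.376, -0.892, -0.25, 163.049], [0.927, 0.362, 0.1, 583.071], [0.001, -0.269, 0.963, 373.667], [0.0, 0.0, 0.0, 1.0]]
stone_centre []
stone_keeper []
keeper_mouth []
keeper_cover []
keeper_end []
screwdriver []
```

View pics/top0.png

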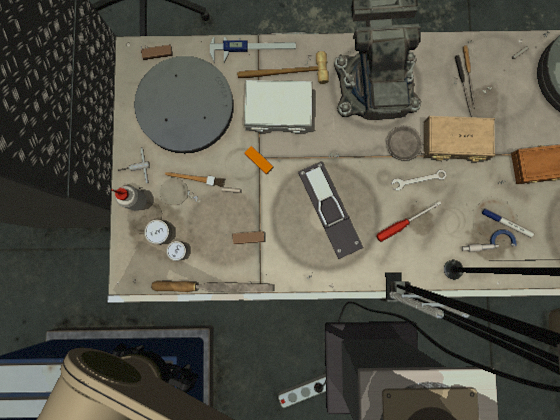

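View pics/side0.png

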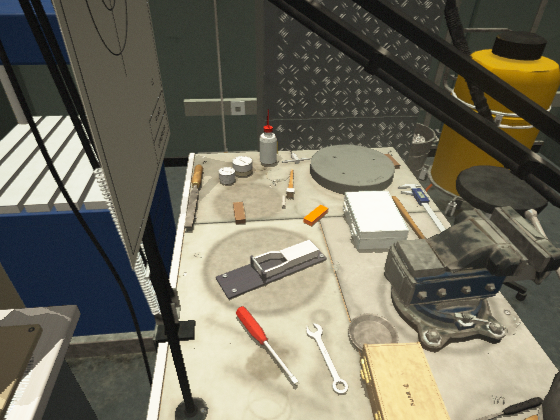

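View pics/wrist0.png

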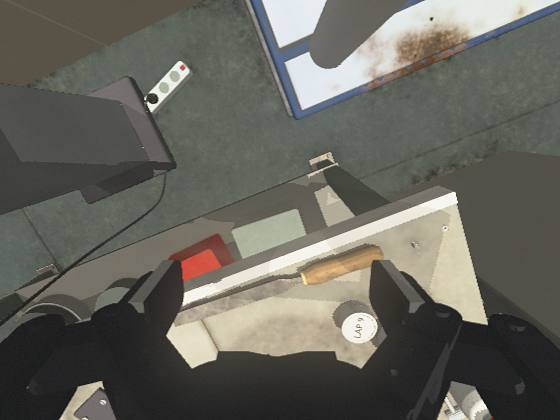

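Stone candidates in the top picture: brown block at (249,238), orange block at (259,161), brown block at (157,52). The one at (249,238) fits, since it is brown and lies just left of the keeper. The orange one is the look-alike and the third lies in the far left corner. I'll confirm this in an enlarged crop.

```bash
cat > h.py <<'E'
import numpy as np, cv2
def ray(p,px):
    E=np.array(p["extrinsics"]); d=np.array([(px[0]-p["cx"])/p["fx"],-(px[1]-p["cy"])/p["fy"],-1.0])
    return E[:3,3],E[:3,:3]@d
def onz(p,px,z):
    o,d=ray(p,px); return o+d*(z-o[2])/d[2]
def proj(p,P):
    E=np.array(p["extrinsics"]); c=E[:3,:3].T@(np.asarray(P,float)-E[:3,3])
    return np.array([p["cx"]+p["fx"]*c[0]/-c[2],p["cy"]-p["fy"]*c[1]/-c[2]])
def load(n):
    import pickle; return pickle.load(open(n,'rb'))
E
python3 - <<'E'
from bench import *
from h import *
import pickle
t=snapshot("top"); s=snapshot("side")
pickle.dump((t,s),open("a.pkl","wb"))
im=t["pixels"][:,:,::-1]
cv2.imwrite("pics/topcrop.png",cv2.resize(im[150:270,225:375],None,fx=5,fy=5,interpolation=cv2.INTER_CUBIC))
im=s["pixels"][:,:,::-1]
cv2.imwrite("pics/sidecrop.png",cv2.resize(im[190:310,205:345],None,fx=5,fy=5,interpolation=cv2.INTER_CUBIC))
for n,p in(("top",t),("side",s)):
    for q,z in (("stone_centre",6.5),("stone_keeper",0),("keeper_mouth",6),("keeper_cover",6),("keeper_end",6),("screwdriver",0),("spanner",0),("dowel",0),("paste_tin_1",0)):
        print(n,q,[(round(d["score"],2),np.round(d["pixel"],1).tolist(),np.round(onz(p,d["pixel"],z)).tolist()) for d in pinpoint(n,q)][:3])
E
```

```text
top stone_centre [(0.79, [251.2, 238.5], [462.0, 410.0, 6.0]), (0.69, [257.6, 162.5], [648.0, 394.0, 6.0])]
top stone_keeper [(0.8, [335.0, 221.5], [501.0, 207.0, 0.0]), (0.53, [231.1, 188.8], [585.0, 459.0, 0.0])]
top keeper_mouth [(0.61, [335.1, 223.1], [496.0, 208.0, 6.0])]
top keeper_cover [(0.64, [327.2, 199.0], [555.0, 226.0, 6.0])]
top keeper_end [(0.92, [312.7, 174.1], [617.0, 259.0, 6.0])]
top screwdriver [(0.91, [407.4, 221.0], [499.0, 32.0, 0.0])]
top spanner [(0.55, [417.4, 179.5], [601.0, 3.0, 0.0])]
top dowel [(0.62, [232.2, 188.9], [584.0, 457.0, 0.0]), (0.35, [407.8, 219.4], [503.0, 31.0, 0.0])]
top paste_tin_1 [(0.96, [157.7, 235.8], [472.0, 637.0, 0.0])]
side stone_centre [(0.77, [236.6, 210.1], [461.0, 425.0, 6.0]), (0.57, [316.7, 216.1], [657.0, 382.0, 6.0])]
side stone_keeper [(0.93, [260.2, 272.2], [505.0, 208.0, 0.0])]
side keeper_mouth [(0.84, [257.4, 270.8], [499.0, 207.0, 6.0])]
side keeper_cover [(0.84, [284.9, 259.2], [560.0, 236.0, 6.0]), (0.62, [283.4, 203.6], [581.0, 444.0, 6.0])]
side keeper_end [(0.66, [313.5, 250.7], [627.0, 258.0, 6.0])]
side screwdriver [(0.84, [264.5, 344.9], [500.0, 32.0, 0.0]), (0.63, [238.4, 172.8], [470.0, 619.0, 0.0])]
side spanner [(0.62, [325.0, 357.1], [600.0, -2.0, 0.0])]
side dowel [(0.6, [282.1, 205.5], [578.0, 444.0, 0.0])]
side paste_tin_1 [(0.55, [240.5, 171.1], [476.0, 628.0, 0.0])]
```

View pics/topcrop.png

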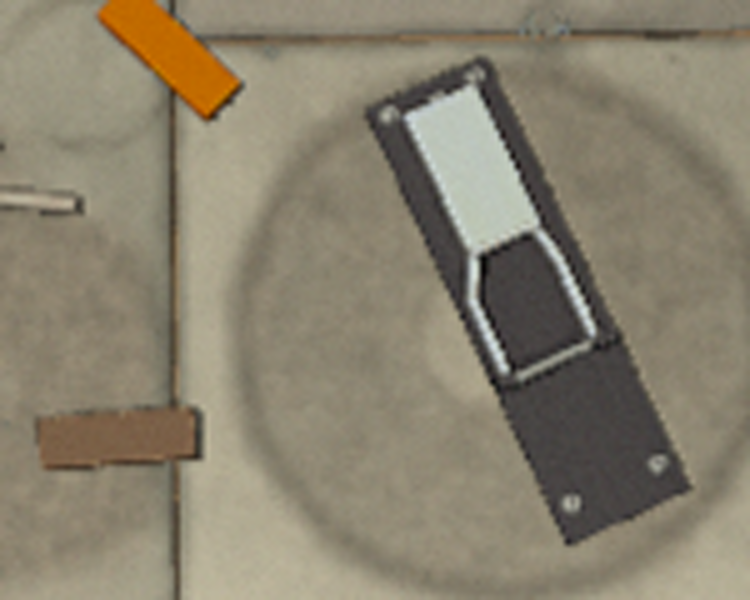

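View pics/sidecrop.png

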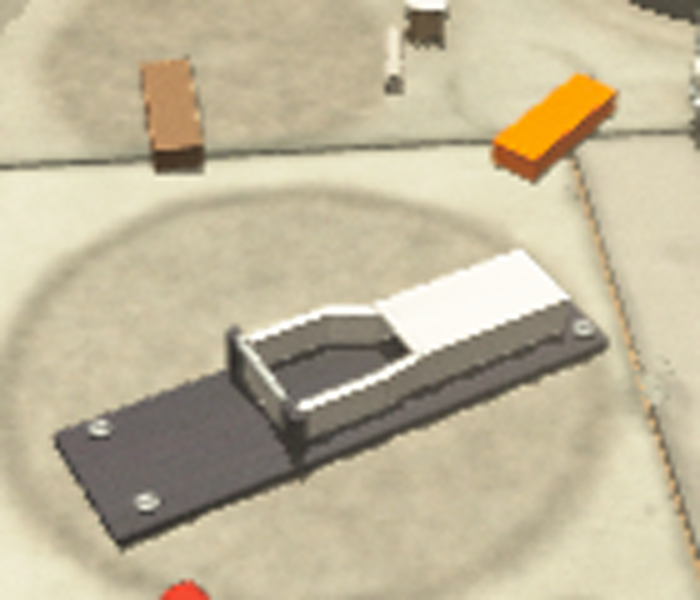

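The enlarged crop shows the stone at top pixel (248.6,237.4) is plain brown; the orange block at (259,161) is the look-alike. Keeper: plate corners are clear, and the gate opens toward the lower right. Next I fit the poses.

Run:
```python
from h import *
from scipy.optimize import least_squares
t,s=load("a.pkl")
T=lambda c:np.array(c)/5+[225-.4,150-.4]
S=lambda c:np.array(c)/5+[205-.4,190-.4]
kp=[(t,T((367,110)),(151,33,6)),(t,T((487,58)),(151,-33,6)),(t,T((692,489)),(-83,-33,6)),(t,T((570,544)),(-83,33,6)),
(s,S((56,438)),(-83,33,6)),(s,S((122,540)),(-83,-33,6)),(s,S((607,344)),(151,-33,6))]
def world(q,P):
    c,sn=np.cos(q[2]),np.sin(q[2]); return np.array([q[0]+c*P[0]-sn*P[1],q[1]+sn*P[0]+c*P[1],P[2]])
def fit(pts,q0):
    f=lambda q:np.concatenate([proj(p,world(q,P))-u for p,u,P in pts])
    return least_squares(f,q0,x_scale=[10,10,.1],loss='soft_l1')
def show(n,r): print(n,np.round(r.x[:2],1),np.degrees(r.x[2]).round(2),r.fun.round(1).tolist())
for n,pp in (("both",kp),("top",kp[:4]),("side",kp[4:])): show("keeper "+n,fit(pp,[500,207,.4]))
st=[(t,T((37,419)),(12,38,13)),(t,T((195,408)),(12,-38,13)),(t,T((196,458)),(-12,-38,13)),(t,T((41,468)),(-12,38,13)),
(s,S((141,64)),(-12,38,13)),(s,S((188,59)),(12,38,13)),(s,S((203,147)),(12,-38,13)),(s,S((154,152)),(-12,-38,13))]
for n,pp in (("both",st),("top",st[:4]),("side",st[4:])): show("stone "+n,fit(pp,[462,412,0]))
```

```text
keeper both [500.  204.1] 24.03 [-0.2, -0.3, 0.2, -1.1, 1.1, -0.4, 0.6, 0.2, -1.2, -1.3, -1.0, -0.1, 0.5, -1.5]
keeper top [499.  205.3] 23.67 [-0.4, -0.1, 0.1, -0.8, 0.4, 0.2, -0.1, 0.7]
keeper side [501.5 201.6] 24.07 [-0.5, -0.4, -0.3, 0.8, 1.4, -0.8]
stone both [465.5 416.7] 3.36 [0.2, -0.3, 0.3, -0.5, 0.8, -0.5, 0.0, -0.1, -0.3, -0.8, -0.3, -0.6, -0.4, -0.4, -0.6, -0.6]
stone top [464.7 417.5] 2.94 [-0.1, -0.1, 0.0, -0.0, 0.4, 0.0, -0.4, 0.1]
stone side [466.3 414.2] 3.77 [-0.0, -0.2, -0.0, -0.0, 0.1, 0.1, -0.1, 0.1]
```

Emit:
{"fn": "arm_command", "kwargs": {
  "plan": [
    {"jaw":0,"dx":-274,"dy":-38,"dz":100,"wz":1.13},
    {"jaw":0,"dx":-274,"dy":-38,"dz":100,"wz":1.13},
    {"jaw":0,"dx":-274,"dy":-38,"dz":100,"wz":1.13},
    {"jaw":0,"dx":-274,"dy":-38,"dz":100,"wz":1.13},
    {"jaw":0,"dx":-274,"dy":-38,"dz":100,"wz":1.13},
    {"jaw":0,"dx":-274,"dy":-38,"dz":100,"wz":1.13},
    {"jaw":0,"dx":-274,"dy":-38,"dz":100,"wz":1.13},
    {"jaw":0,"dx":-274,"dy":-38,"dz":100,"wz":1.13},
    {"jaw":0,"dx":-274,"dy":-38,"dz":100,"wz":1.13},
    {"jaw":0,"dx":-274,"dy":-38,"dz":100,"wz":1.13},
    {"jaw":0,"dx":-274,"dy":-38,"dz":100,"wz":1.13},
    {"jaw":0,"dx":-274,"dy":-38,"dz":100,"wz":1.13}
  ],
  "squeeze": 40
}}

```text
invalid input
```

Run:
```python
from bench import *
from h import *
import pickle
w=snapshot("wrist"); pickle.dump(w,open("w1.pkl","wb"))
s=sense(); print({k:np.round(s[k],2).tolist() for k in("time","tool_pos","tcp_rot","ft_force","joint_pos")})
cv2.imwrite("pics/w1.png",w["pixels"][:,:,::-1])
for d in pinpoint("wrist","stone_centre"): print(d, onz(w,d["pixel"],6.5).round(1))
```

```text
{'time': 2.1, 'tool_pos': [225.75, 555.91, 404.69], 'tcp_rot': [-180.0, -0.0, 157.89], 'ft_force': [0.89, 0.06, 0.52], 'joint_pos': [63.0, 7.47, 85.27, 0.0, 87.26, -4.89]}
```

View pics/w1.png

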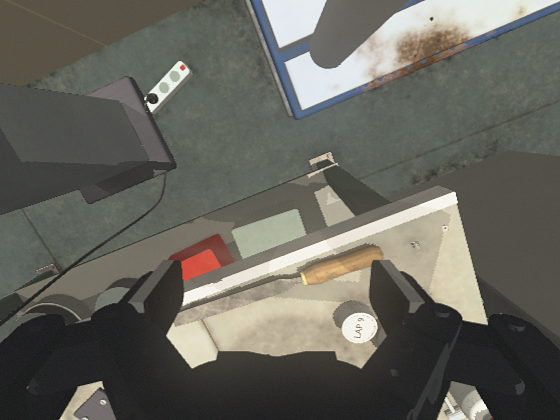

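Emit:
{"fn": "arm_command", "kwargs": {
  "plan": [
    {"jaw":0,"dx":-274,"dy":-38,"dz":100,"wx":0,"wy":0,"wz":1.13},
    {"jaw":0,"dx":-274,"dy":-38,"dz":100,"wx":0,"wy":0,"wz":1.13},
    {"jaw":0,"dx":-274,"dy":-38,"dz":100,"wx":0,"wy":0,"wz":1.13},
    {"jaw":0,"dx":-274,"dy":-38,"dz":100,"wx":0,"wy":0,"wz":1.13},
    {"jaw":0,"dx":-274,"dy":-38,"dz":100,"wx":0,"wy":0,"wz":1.13},
    {"jaw":0,"dx":-274,"dy":-38,"dz":100,"wx":0,"wy":0,"wz":1.13},
    {"jaw":0,"dx":-274,"dy":-38,"dz":100,"wx":0,"wy":0,"wz":1.13},
    {"jaw":0,"dx":-274,"dy":-38,"dz":100,"wx":0,"wy":0,"wz":1.13},
    {"jaw":0,"dx":-274,"dy":-38,"dz":100,"wx":0,"wy":0,"wz":1.13},
    {"jaw":0,"dx":-274,"dy":-38,"dz":100,"wx":0,"wy":0,"wz":1.13}
  ],
  "squeeze": 40
}}

```text
time: 3.15
tool_pos: [465.3, 417.7, 304.8]
tcp_rot: [180.0, -0.0, 93.3]
ft_force: [-0.0, 0.3, -1.2]
finger_gap: 85.5
```

Run:
```python
from bench import *
from h import *
import pickle
w=snapshot("wrist"); pickle.dump(w,open("w1.pkl","wb"))
s=sense(); print({k:np.round(s[k],2).tolist() for k in("time","tool_pos","tcp_rot","ft_force","joint_pos")})
cv2.imwrite("pics/w1b.png",w["pixels"][:,:,::-1])
for d in pinpoint("wrist","stone_centre"): print(d, onz(w,d["pixel"],6.5).round(1))
```

```text
{'time': 3.2, 'tool_pos': [465.15, 417.83, 304.87], 'tcp_rot': [179.99, -0.01, 93.32], 'ft_force': [-0.74, -0.36, 0.45], 'joint_pos': [37.24, 15.01, 87.31, 0.0, 77.66, 33.92]}
{'pixel': [482.2, 244.7], 'score': 0.98} [656.1 391.6   6.5]
{'pixel': [274.6, 203.2], 'score': 0.74} [464.5 419.6   6.5]
```

View pics/w1b.png

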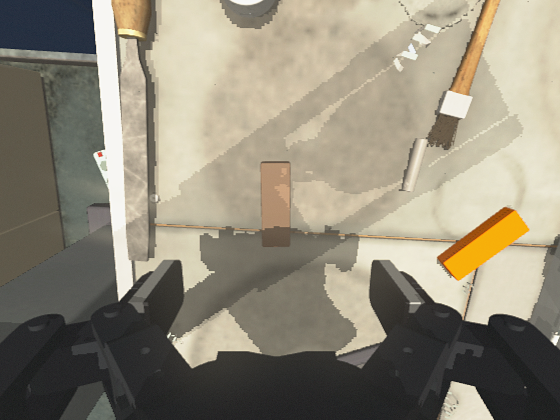

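The wrist picture shows the brown stone aligned between the jaws, with its top face spanning about (261,162) to (290,247). The orange look-alike is off to the right at (482,245).

Run:
```python
from bench import *
from h import *
w=load("w1.pkl"); im=w["pixels"][:,:,::-1]
cv2.imwrite("pics/w1c.png",cv2.resize(im[150:260,235:315],None,fx=5,fy=5,interpolation=cv2.INTER_CUBIC))
t=snapshot("top"); s=snapshot("side")
a=np.vstack([cv2.resize(t["pixels"],(400,300)),cv2.resize(s["pixels"],(400,300))])
cv2.imwrite("pics/ts1.png",a[:,:,::-1])
```

```text
(no output)
```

View pics/w1c.png

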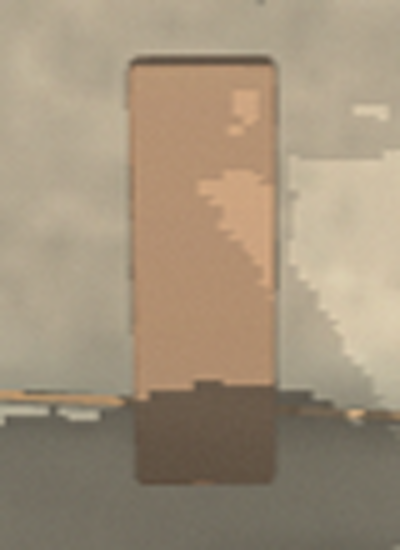

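View pics/ts1.png

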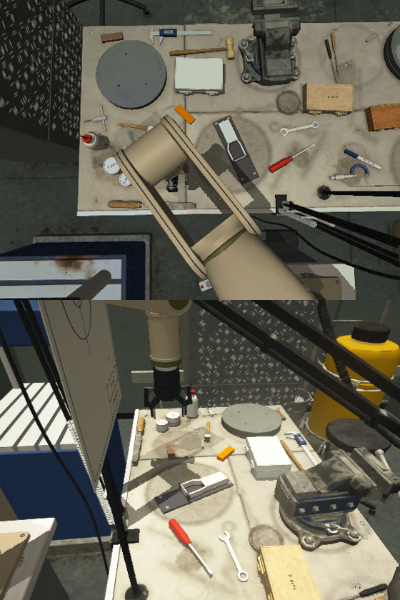

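Run:
```python
from bench import *
from h import *
s=sense(); j1=np.radians(s["joint_pos"][0]); q2,q23=np.radians([15.01,102.32])
u=np.array([np.cos(j1),np.sin(j1),0]); r=np.array([np.sin(j1),-np.cos(j1),0]); Z=np.array([0,0,1])
elb=250*Z+290*(np.sin(q2)*u+np.cos(q2)*Z); wr=elb+557*(np.sin(q23)*u+np.cos(q23)*Z)
print(elb,wr, s["tool_pos"])
t=snapshot("top"); sd=snapshot("side")
it=t["pixels"][:,:,::-1].copy(); is_=sd["pixels"][:,:,::-1].copy()
for p,im in((t,it),(sd,is_)):
  for off,c in((-51,(0,0,255)),(0,(0,255,0)),(39,(255,0,0))):
    P=[elb+(wr-elb)*k+r*off for k in np.linspace(.2,1,9)]
    q=np.array([proj(p,x) for x in P]).astype(int)
    cv2.polylines(im,[q.reshape(-1,1,2)],False,c,1)
  for z in (0,200,400,710): cv2.circle(im,tuple(proj(p,(310,50,z)).astype(int)),4,(255,0,255),1)
cv2.imwrite("pics/l_t.png",it); cv2.imwrite("pics/l_s.png",is_)
```

```text
[ 59.78834036  45.45687468 530.10538535] [492.9763426  374.80826006 411.25750077] [465.06271922 417.89955443 304.91490713]
```

View pics/l_t.png

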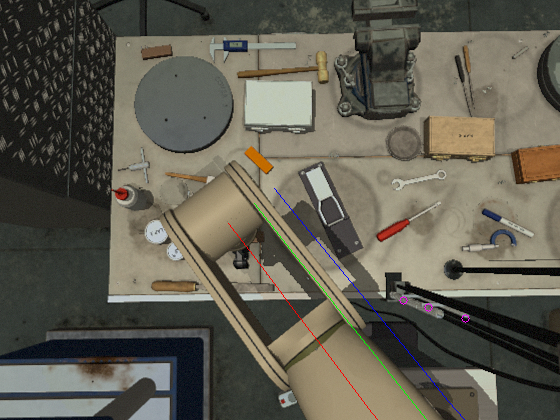

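View pics/l_s.png

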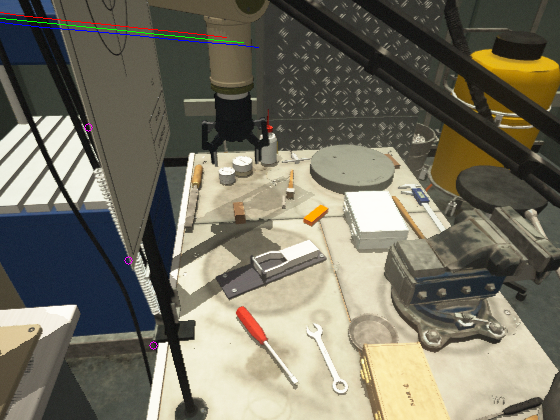

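Run:
```python
from h import *
w=load("w1.pkl")
c=[onz(w,np.array(q)/5+[234.6,149.6],13) for q in((130,65),(276,65),(275,484),(136,484))]
print(np.round(c,1)); m=np.mean(c,0); print(m, [np.linalg.norm(c[i]-c[(i+1)%4]).round(1) for i in range(4)])
d=(c[0]+c[1]-c[2]-c[3]); print(np.degrees(np.arctan2(d[1],d[0])))
```

```text
[[450.9 455.2  13. ]
 [475.  456.7  13. ]
 [480.1 382.4  13. ]
 [455.3 380.9  13. ]]
[465.32371898 418.79432284  13.        ] [np.float64(24.2), np.float64(74.5), np.float64(24.8), np.float64(74.5)]
93.63443799274538
```

Emit:
{"fn": "arm_command", "kwargs": {
  "plan": [
    {"jaw":0,"dx":0,"dy":0,"dz":45,"wx":0,"wy":0,"wz":-0.005},
    {"jaw":0,"dx":0,"dy":0,"dz":85,"wx":0,"wy":0,"wz":-0.005},
    {"jaw":0,"dx":0,"dy":0,"dz":115,"wx":0,"wy":0,"wz":-0.005},
    {"jaw":0,"dx":0,"dy":0,"dz":129,"wx":0,"wy":0,"wz":-0.005},
    {"jaw":0.3,"dx":0,"dy":0,"dz":129,"wx":0,"wy":0,"wz":-0.005},
    {"jaw":0.5,"dx":0,"dy":0,"dz":129,"wx":0,"wy":0,"wz":-0.005},
    {"jaw":0.7,"dx":0,"dy":0,"dz":129,"wx":0,"wy":0,"wz":-0.005},
    {"jaw":1,"dx":0,"dy":0,"dz":129,"wx":0,"wy":0,"wz":-0.005},
    {"jaw":1,"dx":0,"dy":0,"dz":129,"wx":0,"wy":0,"wz":-0.005},
    {"jaw":1,"dx":0,"dy":0,"dz":129,"wx":0,"wy":0,"wz":-0.005},
    {"jaw":1,"dx":0,"dy":0,"dz":129,"wx":0,"wy":0,"wz":-0.005}
  ],
  "squeeze": 40
}}

```text
time: 4.55
tool_pos: [466.2, 418.3, 178.0]
tcp_rot: [179.8, -0.1, 93.4]
ft_force: [-0.4, -0.0, 7.6]
finger_gap: 23.8
```

Emit:
{"fn": "arm_command", "kwargs": {
  "plan": [
    {"jaw":1,"dx":0,"dy":0,"dz":-10,"wx":0,"wy":0,"wz":0},
    {"jaw":1,"dx":0,"dy":0,"dz":-40,"wx":0,"wy":0,"wz":0},
    {"jaw":1,"dx":0,"dy":0,"dz":-80,"wx":0,"wy":0,"wz":0},
    {"jaw":1,"dx":0,"dy":0,"dz":-128,"wx":0,"wy":0,"wz":0},
    {"jaw":1,"dx":0,"dy":0,"dz":-128,"wx":0,"wy":0,"wz":0},
    {"jaw":1,"dx":0,"dy":0,"dz":-128,"wx":0,"wy":0,"wz":0}
  ]
}}

```text
time: 5.15
tool_pos: [465.9, 418.0, 306.5]
tcp_rot: [179.8, -0.1, 93.4]
ft_force: [-0.6, -1.0, -2.8]
finger_gap: 23.6
```

Run:
```python
from bench import *
from h import *
w=snapshot("wrist"); s=sense(); print({k:np.round(s[k],2).tolist() for k in("time","tool_pos","tcp_rot","ft_force","finger_gap")})
cv2.imwrite("pics/w2.png",w["pixels"][:,:,::-1])
```

```text
{'time': 5.2, 'tool_pos': [465.2, 417.51, 304.1], 'tcp_rot': [179.97, -0.02, 93.44], 'ft_force': [-0.13, -0.09, -2.0], 'finger_gap': 23.55}
```

View pics/w2.png

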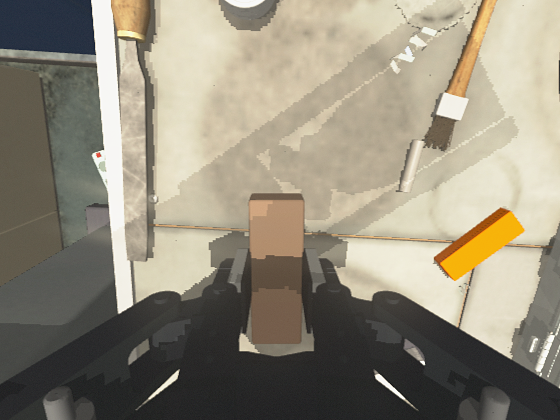

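Emit:
{"fn": "arm_command", "kwargs": {
  "plan": [
    {"jaw":1,"dx":-170,"dy":-18,"dz":0,"wx":0,"wy":0,"wz":1.215},
    {"jaw":1,"dx":-170,"dy":-18,"dz":0,"wx":0,"wy":0,"wz":1.215},
    {"jaw":1,"dx":-170,"dy":-18,"dz":0,"wx":0,"wy":0,"wz":1.215},
    {"jaw":1,"dx":-170,"dy":-18,"dz":0,"wx":0,"wy":0,"wz":1.215},
    {"jaw":1,"dx":-170,"dy":-18,"dz":0,"wx":0,"wy":0,"wz":1.215},
    {"jaw":1,"dx":-170,"dy":-18,"dz":0,"wx":0,"wy":0,"wz":1.215},
    {"jaw":1,"dx":-170,"dy":-18,"dz":0,"wx":0,"wy":0,"wz":1.215},
    {"jaw":1,"dx":-170,"dy":-18,"dz":0,"wx":0,"wy":0,"wz":1.215},
    {"jaw":1,"dx":-170,"dy":-18,"dz":0,"wx":0,"wy":0,"wz":1.215},
    {"jaw":1,"dx":-170,"dy":-18,"dz":0,"wx":0,"wy":0,"wz":1.215}
  ]
}}

```text
time: 6.2
tool_pos: [457.0, 246.6, 302.2]
tcp_rot: [-180.0, 0.2, 24.0]
ft_force: [0.2, -0.4, -1.2]
finger_gap: 23.7
```

Run:
```python
from bench import *
from h import *
w=snapshot("top"); s=sense(); print({k:np.round(s[k],2).tolist() for k in("time","tool_pos","tcp_rot","ft_force","finger_gap","joint_pos")})
sd=snapshot("side")
cv2.imwrite("pics/t3.png",np.hstack([cv2.resize(w["pixels"],(400,300)),cv2.resize(sd["pixels"],(400,300))])[:,:,::-1])
```

```text
{'time': 6.25, 'tool_pos': [457.11, 246.66, 302.52], 'tcp_rot': [-180.0, 0.12, 24.05], 'ft_force': [-0.44, 0.01, -1.22], 'finger_gap': 23.77, 'joint_pos': [22.7, -0.76, 104.72, 0.0, 76.17, 88.64]}
```

View pics/t3.png

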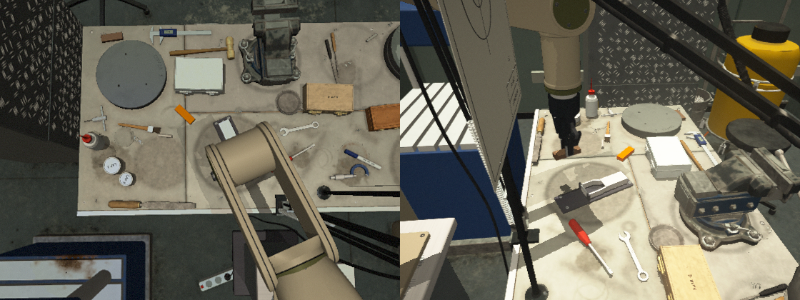

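```bash
cat > arm.py <<'E'
from h import *
def links(q,d):
    j1,q2,q3=np.radians(q[:3]); h=144+d
    u=np.array([np.cos(j1),np.sin(j1),0]); r=np.array([np.sin(j1),-np.cos(j1),0]); Z=np.array([0,0,1])
    elb=h*Z+290*(np.sin(q2)*u+np.cos(q2)*Z); wr=elb+557*(np.sin(q2+q3)*u+np.cos(q2+q3)*Z)
    return elb-51*r,wr-51*r,r
E
python3 - <<'E'
from bench import *
from arm import *
import pickle
s=sense(); t=snapshot("top"); pickle.dump((t,s),open("t3.pkl","wb")); im=t["pixels"][:,:,::-1].copy()
for d,c in((200,(0,0,255)),(300,(0,255,0)),(350,(255,0,0))):
    e,w,r=links(s["joint_pos"],d); print(d,e.round(),w.round())
    for off in(-60,60):
        q=np.array([proj(t,e+(w-e)*k+r*off) for k in np.linspace(.35,1,9)]).astype(int)
        cv2.polylines(im,[q.reshape(-1,1,2)],False,c,1)
q=np.array([proj(t,(310,50,z)) for z in(0,300,500,600,710)]).astype(int)
cv2.polylines(im,[q.reshape(-1,1,2)],False,(255,0,255),1)
cv2.imwrite("pics/t3b.png",cv2.resize(im[150:,200:],None,fx=2.2,fy=2.2))
E
```

```text
200 [-23.  46. 634.] [475. 254. 500.]
300 [-23.  46. 734.] [475. 254. 600.]
350 [-23.  46. 784.] [475. 254. 650.]
```

View pics/t3b.png

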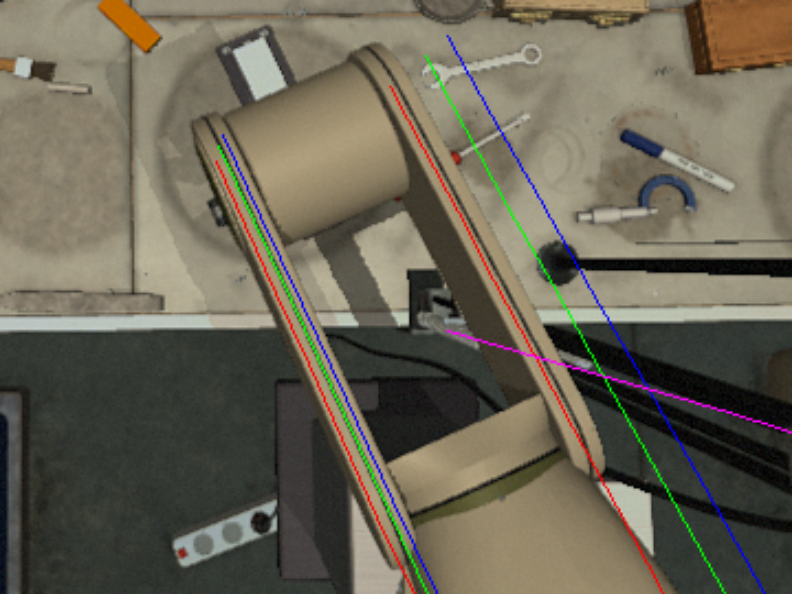

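Run:
```python
from bench import *
from arm import *
sd=snapshot("side"); s=sense(); im=sd["pixels"][:,:,::-1].copy()
for d,c in((200,(0,0,255)),(250,(0,255,0)),(300,(255,0,0))):
    e,w,r=links(s["joint_pos"],d)
    for off in (0,60):
        p=proj(sd,w+r*off);print(d,off,p.round()); cv2.circle(im,tuple(p.astype(int)),4,c,-1 if off else 1)
for z in range(0,711,71): cv2.circle(im,tuple(proj(sd,(310,50,z)).astype(int)),2,(255,0,255),-1)
cv2.imwrite("pics/s3.png",im)
```

```text
200 0 [232.  -4.]
200 60 [251.   2.]
250 0 [230. -47.]
250 60 [250. -44.]
300 0 [228. -96.]
300 60 [248. -97.]
```

View pics/s3.png

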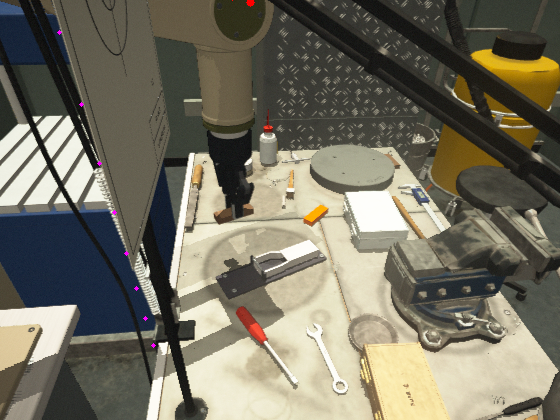

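Run:
```python
from bench import *
from h import *
import pickle
w=snapshot("wrist"); s=sense(); pickle.dump((w,s),open("w3.pkl","wb"))
im=w["pixels"][:,:,::-1].copy()
from math import *
def K(P,q=(499.5,204.7,radians(23.8))):
    return (q[0]+cos(q[2])*P[0]-sin(q[2])*P[1],q[1]+sin(q[2])*P[0]+cos(q[2])*P[1],P[2])
for pts in ([(-83,33,6),(151,33,6),(151,-33,6),(-83,-33,6)],[(61,14,26),(132,14,26),(132,-14,26),(61,-14,26)],[(0,-17.5,28),(0,22.5,28)]):
    cv2.polylines(im,[np.array([proj(w,K(P))*1 for P in pts]).astype(int).reshape(-1,1,2)],True,(0,0,255),1)
cv2.imwrite("pics/w3.png",im)
```

```text
(no output)
```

View pics/w3.png

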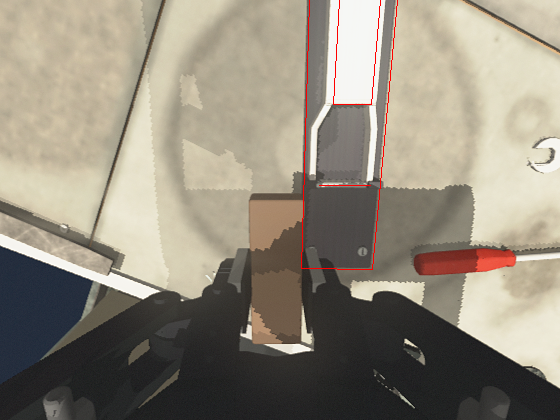

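Run:
```python
from h import *
w,s=load("w3.pkl"); im=w["pixels"][:,:,::-1]
cv2.imwrite("pics/w3z.png",cv2.resize(im[0:280,295:405],None,fx=5,fy=2.1,interpolation=cv2.INTER_CUBIC))
cv2.imwrite("pics/w3y.png",cv2.resize(im[90:200,295:405],None,fx=5,fy=5,interpolation=cv2.INTER_CUBIC))
```

```text
(no output)
```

View pics/w3z.png

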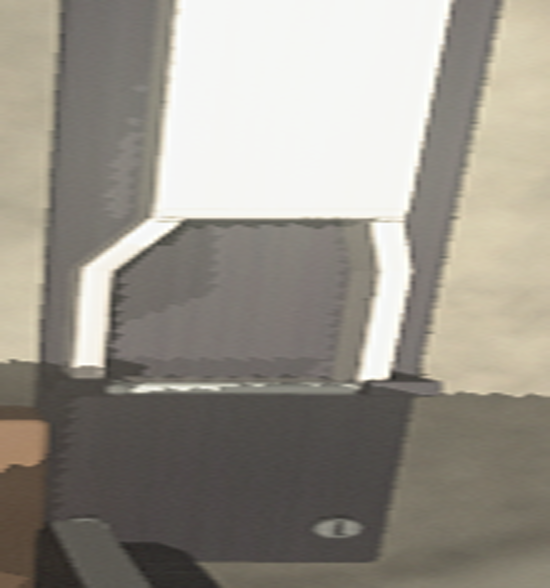

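View pics/w3y.png

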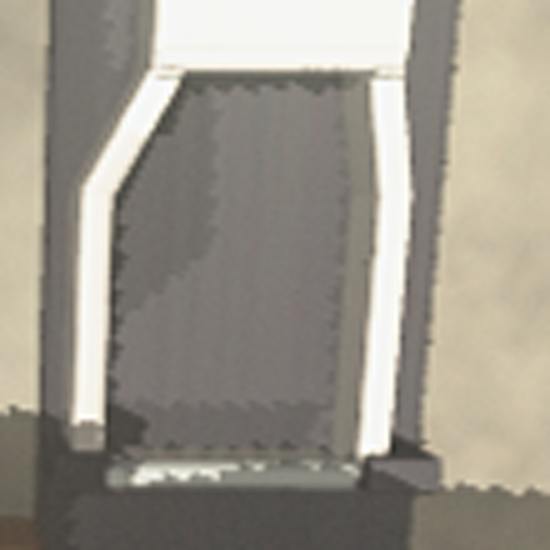

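Run:
```python
from h import *
from math import *
w,s=load("w3.pkl"); print(s["tool_pos"],s["tcp_rot"])
Y=lambda a,b:(a/5+294.6,b/5+89.6); Zc=lambda a,b:(a/5+294.6,b/2.1-.3)
q=(499.5,204.7,radians(23.8))
for n,px,z,ex in (("wallL x3",Y(107,440),24,"24"),("wallL x43",Y(116,192),24,"43,24"),("wallR x3",Y(358,455),24,"-17"),("wallR x43",Y(379,190),24,"43,-17"),("covL",Y(184,76),24,"61,14"),("covR",Y(371,76),24,"61,-14"),
 ("cov front top",Y(270,70),26,"61"),("flap top L",Y(108,478),28,"x~-1.2"),("flap top R",Y(360,485),28,"-1.2"),("cornerFR",Zc(378,562),6,"-83,-33"),("edgeL",Zc(49,300),6,"33"),("edgeL2",Zc(62,5),6,"33"),("edgeR",Zc(500,5),6,"-33")):
    P=onz(w,px,z)-np.array([q[0],q[1],0]); print(n,ex, round(cos(q[2])*P[0]+sin(q[2])*P[1],1), round(-sin(q[2])*P[0]+cos(q[2])*P[1],1))
```

```text
[457.46177012 246.82294532 303.47848964] [-1.79998757e+02  2.48127882e-02  2.39213204e+01]
wallL x3 24 5.7 25.0
wallL x43 43,24 44.1 25.1
wallR x3 -17 3.4 -15.3
wallR x43 43,-17 44.5 -15.2
covL 61,14 61.0 15.5
covR 61,-14 61.1 -12.6
cov front top 61 61.8 3.1
flap top L x~-1.2 0.3 25.1
flap top R -1.2 -0.7 -14.8
cornerFR -83,-33 -81.2 -30.8
edgeL 33 32.1 33.4
edgeL2 33 134.4 34.3
edgeR -33 134.6 -30.9
```

```bash
cat > plan.py <<'E'
from h import *
from math import *
from scipy.spatial.transform import Rotation as R
KP=(499.6,205.8,23.8)
def target(kx,ky,kz,L,yaw,tilt):
    a=radians(KP[2]); kxv=np.array([cos(a),sin(a),0]); kyv=np.array([-sin(a),cos(a),0])
    Rt=R.from_rotvec(-radians(tilt)*kxv)*R.from_euler('xyz',[180,0,yaw],degrees=True)
    tip=np.array([KP[0],KP[1],0])+kx*kxv+ky*kyv+np.array([0,0,kz])
    return tip-Rt.as_matrix()[:,2]*L,Rt
def cmd(s,p,Rt):
    R0=R.from_euler('xyz',s["tcp_rot"],degrees=True)
    return R0.inv().apply(p-np.array(s["tool_pos"])).round(1), (R0.inv()*Rt).as_rotvec().round(4)
def kpos(s,L):
    R0=R.from_euler('xyz',s["tcp_rot"],degrees=True); tip=np.array(s["tool_pos"])+R0.as_matrix()[:,2]*L
    a=radians(KP[2]); d=tip-[KP[0],KP[1],0]
    return np.array([cos(a)*d[0]+sin(a)*d[1],-sin(a)*d[0]+cos(a)*d[1],d[2]]).round(1)
def clear(s):
    P=np.array(s["tool_pos"])
    from arm import links
    e,w,r=links(s["joint_pos"],200); return np.dot(np.array([310,50,0])-w,r).round(1)
E
python3 - <<'E'
from bench import *
from plan import *
s=sense(); print(clear(s),s["joint_efforts"])
for c in(60,25): print(c,*cmd(s,*target(-44,0,6+c,177.5,23.8,3)), target(-44,0,6+c,177.5,23.8,3)[0])
E
```

```text
124.5 [-4.69513048e-03 -4.74065745e+01 -4.81515384e+01 -6.41143888e-04
  1.24606822e-02 -5.09708910e-02]
60 [-22.1  45.2  60.2] [-0.0524  0.0004  0.0021] [455.59298722 196.54364578 243.25674242]
25 [-22.1  45.2  95.2] [-0.0524  0.0004  0.0021] [455.59298722 196.54364578 208.25674242]
```

Emit:
{"fn": "arm_command", "kwargs": {
  "plan": [
    {"jaw":1,"dx":-22,"dy":20,"dz":20,"wx":-0.052,"wy":0,"wz":0.002},
    {"jaw":1,"dx":-22,"dy":45,"dz":40,"wx":-0.052,"wy":0,"wz":0.002},
    {"jaw":1,"dx":-22,"dy":45,"dz":60,"wx":-0.052,"wy":0,"wz":0.002},
    {"jaw":1,"dx":-22,"dy":45,"dz":75,"wx":-0.052,"wy":0,"wz":0.002},
    {"jaw":1,"dx":-22,"dy":45,"dz":75,"wx":-0.052,"wy":0,"wz":0.002},
    {"jaw":1,"dx":-22,"dy":45,"dz":75,"wx":-0.052,"wy":0,"wz":0.002}
  ]
}}

```text
time: 7.05
tool_pos: [455.6, 196.8, 228.9]
tcp_rot: [177.0, 0.0, 23.7]
ft_force: [0.2, 1.1, -1.0]
finger_gap: 23.8
```

Run:
```python
from bench import *
from plan import *
import pickle
w=snapshot("wrist"); s=sense(); print({k:np.round(s[k],2).tolist() for k in("time","tool_pos","tcp_rot","ft_force","finger_gap","joint_pos")},clear(s),kpos(s,177.5))
pickle.dump((w,s),open("w4.pkl","wb"))
t=snapshot("top")
im=w["pixels"][:,:,::-1]
cv2.imwrite("pics/w4.png",im); cv2.imwrite("pics/t4.png",cv2.resize(t["pixels"][150:,200:,::-1],None,fx=2.2,fy=2.2))
```

```text
{'time': 7.1, 'tool_pos': [455.98, 197.01, 229.6], 'tcp_rot': [177.01, -0.06, 23.75], 'ft_force': [-0.66, -0.48, -1.38], 'finger_gap': 23.68, 'joint_pos': [18.6, 0.77, 111.46, -3.21, 67.47, 86.08]} 102.5 [-43.3   0.3  52.3]
```

View pics/w4.png

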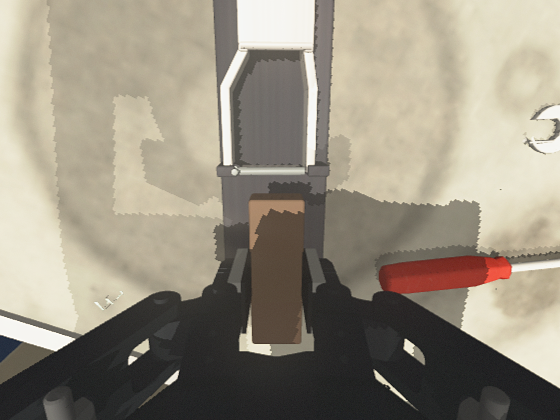

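View pics/t4.png

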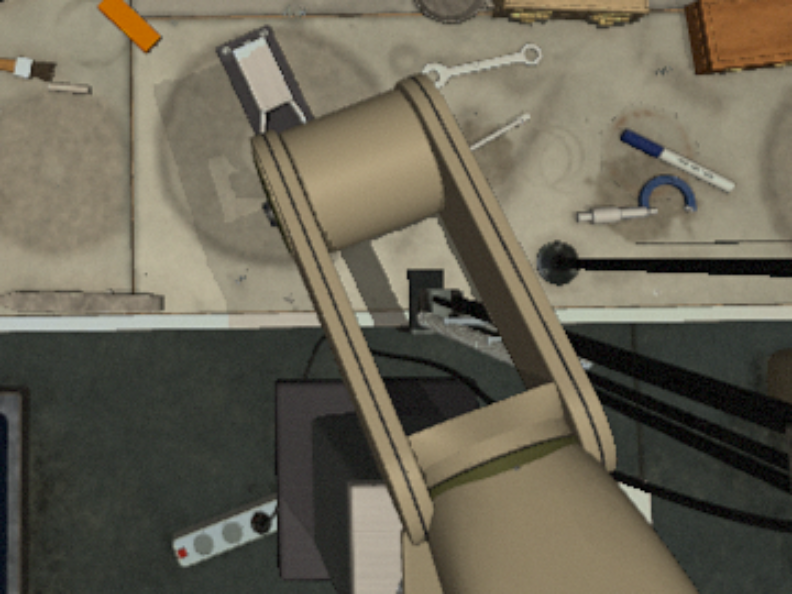

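Run:
```python
from plan import *
w,s=load("w4.pkl"); im=w["pixels"][:,:,::-1]
cv2.imwrite("pics/w4z.png",cv2.resize(im[30:220,205:335],None,fx=4,fy=3,interpolation=cv2.INTER_CUBIC))
```

```text
(no output)
```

View pics/w4z.png

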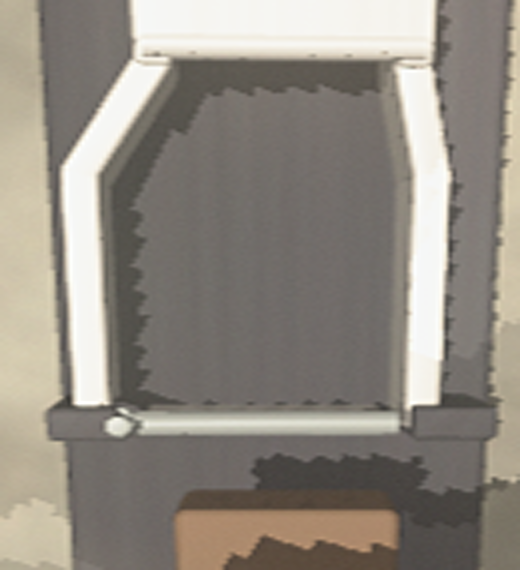

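Run:
```python
from plan import *
w,s=load("w4.pkl")
C=lambda a,b:(a/4+204.6,b/3+29.7)
a=radians(23.8)
for n,px,z,ex in (("wallL x5",C(110,400),24,"24"),("wallL x43",C(103,175),24,"43,24"),("wallR x5",C(404,400),24,"-17"),("wallR x43",C(411,175),24,"43,-17"),("covL",C(180,66),24,"61,14"),("covR",C(394,66),24,"61,-14"),("edgeL",C(55,300),6,"33"),("edgeR",C(500,200),6,"-33"),("postR",C(497,412),28,"3,-33?"),("postL",C(48,412),28,"3,33?"),
 ("stone L",C(175,510),65.3,"-5,12"),("stone R",C(399,510),65.3,"-5,-12")):
    P=onz(w,px,z)-np.array([KP[0],KP[1],0]); print(n,ex, round(cos(a)*P[0]+sin(a)*P[1],1), round(-sin(a)*P[0]+cos(a)*P[1],1))
```

```text
wallL x5 24 4.1 24.4
wallL x43 43,24 42.7 23.8
wallR x5 -17 3.8 -16.3
wallR x43 43,-17 42.9 -16.2
covL 61,14 59.9 13.5
covR 61,-14 60.2 -13.6
edgeL 33 21.5 33.3
edgeR -33 40.3 -32.0
postR 3,-33? 2.1 -28.5
postL 3,33? 2.5 32.4
stone L -5,12 -6.8 14.4
stone R -5,-12 -7.1 -10.1
```

```bash
sed -i 's/^KP=.*/KP=(500.5,205.3,23.8)/' plan.py
python3 - <<'E'
from bench import *
from plan import *
s=sense(); print(kpos(s,177.5)); print(*cmd(s,*target(-44,0,7,177.5,23.8,2)))
E
```

```text
[-43.6   1.1  52.7]
[-0.2  1.8 45.7] [ 0.0173 -0.0018 -0.001 ]
```

Emit:
{"fn": "arm_command", "kwargs": {
  "plan": [
    {"jaw":1,"dx":0,"dy":2,"dz":20,"wx":0.017,"wy":-0.002,"wz":0},
    {"jaw":1,"dx":0,"dy":2,"dz":34,"wx":0.017,"wy":-0.002,"wz":0},
    {"jaw":1,"dx":0,"dy":2,"dz":41,"wx":0.017,"wy":-0.002,"wz":0},
    {"jaw":1,"dx":0,"dy":2,"dz":44,"wx":0.017,"wy":-0.002,"wz":0},
    {"jaw":1,"dx":0,"dy":2,"dz":45,"wx":0.017,"wy":-0.002,"wz":0},
    {"jaw":1,"dx":0,"dy":2,"dz":45,"wx":0.017,"wy":-0.002,"wz":0},
    {"jaw":1,"dx":0,"dy":2,"dz":45,"wx":0.017,"wy":-0.002,"wz":0}
  ]
}}

```text
time: 7.85
tool_pos: [457.6, 193.0, 184.3]
tcp_rot: [178.0, 0.1, 23.7]
ft_force: [-0.1, -0.7, -1.1]
finger_gap: 23.5
```

Run:
```python
from bench import *
from plan import *
s=sense(); print({k:np.round(s[k],2).tolist() for k in("time","tool_pos","tcp_rot","ft_force","finger_gap")},clear(s),kpos(s,177.5))
```

```text
{'time': 7.85, 'tool_pos': [457.62, 192.99, 184.32], 'tcp_rot': [177.98, 0.06, 23.72], 'ft_force': [-0.08, -0.65, -1.05], 'finger_gap': 23.52} 97.8 [-44.4  -0.2   6.9]
```

Emit:
{"fn": "arm_command", "kwargs": {
  "plan": [
    {"jaw":1,"dx":0,"dy":0,"dz":1,"wx":0,"wy":0,"wz":0},
    {"jaw":1,"dx":0,"dy":0,"dz":1,"wx":0,"wy":0,"wz":0},
    {"jaw":0.5,"dx":0,"dy":0,"dz":1,"wx":0,"wy":0,"wz":0},
    {"jaw":0.3,"dx":0,"dy":0,"dz":1,"wx":0,"wy":0,"wz":0},
    {"jaw":0.3,"dx":0,"dy":0,"dz":1,"wx":0,"wy":0,"wz":0},
    {"jaw":0.3,"dx":0,"dy":0,"dz":-30,"wx":0,"wy":0,"wz":0},
    {"jaw":0.3,"dx":0,"dy":0,"dz":-70,"wx":0,"wy":0,"wz":0},
    {"jaw":0.3,"dx":0,"dy":0,"dz":-110,"wx":0,"wy":0,"wz":0},
    {"jaw":0.3,"dx":0,"dy":0,"dz":-110,"wx":0,"wy":0,"wz":0},
    {"jaw":0.3,"dx":0,"dy":0,"dz":-110,"wx":0,"wy":0,"wz":0}
  ]
}}

```text
time: 8.85
tool_pos: [456.5, 196.6, 295.0]
tcp_rot: [178.0, -0.1, 23.7]
ft_force: [-0.0, -0.2, -0.7]
finger_gap: 59.8
```

Run:
```python
from bench import *
from plan import *
import pickle
w=snapshot("wrist"); s=sense(); print({k:np.round(s[k],2).tolist() for k in("time","tool_pos","tcp_rot","ft_force","finger_gap","joint_pos")},clear(s),kpos(s,177.5))
pickle.dump((w,s),open("w5.pkl","wb"))
cv2.imwrite("pics/w5.png",w["pixels"][:,:,::-1])
```

```text
{'time': 8.9, 'tool_pos': [455.84, 196.37, 293.38], 'tcp_rot': [177.99, 0.12, 23.71], 'ft_force': [-0.31, -0.29, -0.27], 'finger_gap': 59.67, 'joint_pos': [18.16, -3.87, 108.76, -2.08, 75.05, 84.99]} 100.1 [-44.8   3.6 116. ]
```

View pics/w5.png

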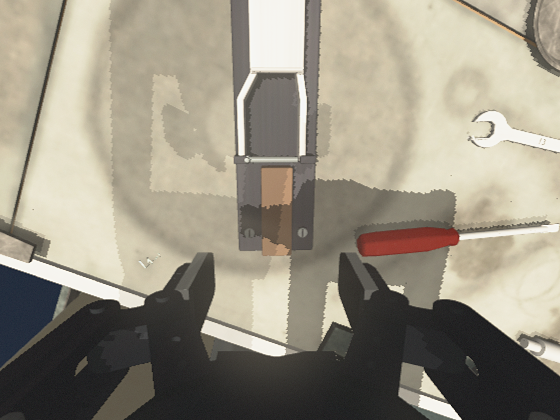

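Run:
```python
from plan import *
w,s=load("w5.pkl"); im=w["pixels"][:,:,::-1]
cv2.imwrite("pics/w5z.png",cv2.resize(im[60:265,225:330],None,fx=5,fy=2.9,interpolation=cv2.INTER_CUBIC))
```

```text
(no output)
```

View pics/w5z.png

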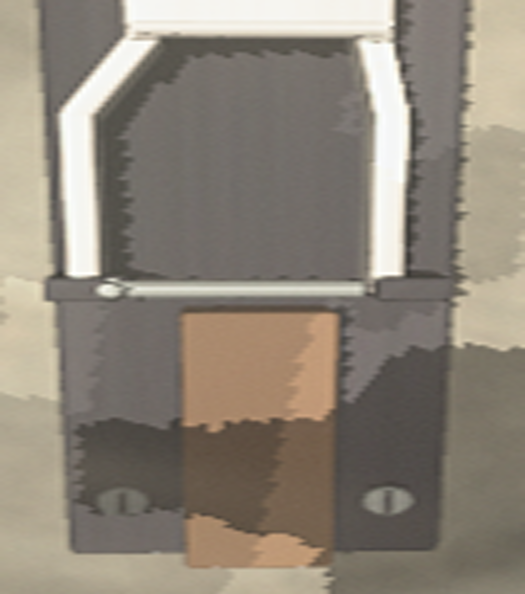

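Run:
```python
from plan import *
w,s=load("w5.pkl")
C=lambda a,b:(a/5+224.6,b/2.9+59.7)
a=radians(23.8)
for n,px,z,ex in (("wallL x5",C(100,270),24,"24"),("wallL x43",C(95,118),24,"43,24"),("wallR x5",C(369,270),24,"-17"),("wallR x43",C(378,118),24,"43,-17"),("covL",C(160,40),24,"61,14"),("covR",C(360,40),24,"61,-14"),("plFL",C(72,550),6,"-83,33"),("plFR",C(438,550),6,"-83,-33"),
 ("stone FL",C(182,312),19,"12"),("stone FR",C(340,312),19,"-12"),("stone RL",C(188,568),19,"12"),("stone RR",C(333,568),19,"-12")):
    P=onz(w,px,z)-np.array([KP[0],KP[1],0]); print(n,ex, round(cos(a)*P[0]+sin(a)*P[1],1), round(-sin(a)*P[0]+cos(a)*P[1],1))
```

```text
wallL x5 24 4.3 25.3
wallL x43 43,24 41.7 25.0
wallR x5 -17 4.1 -15.4
wallR x43 43,-17 41.7 -16.1
covL 61,14 59.7 15.2
covR 61,-14 59.8 -13.2
plFL -83,33 -81.3 33.7
plFR -83,-33 -82.4 -31.2
stone FL 12 -7.4 13.1
stone FR -12 -7.5 -11.6
stone RL 12 -81.9 13.2
stone RR -12 -82.3 -11.4
```

Run:
```python
from bench import *
from plan import *
s=sense(); 
for kz in (60,): 
  p,Rt=target(-108,0,kz,177,113.8,4); print(p,*cmd(s,p,Rt))
```

```text
[396.70182413 173.01401972 236.5688369 ] [-63.4  -4.4  56.8] [-0.029  -0.0257 -1.5722]
```

Emit:
{"fn": "arm_command", "kwargs": {
  "plan": [
    {"jaw":1,"dx":-63,"dy":-4,"dz":0,"wx":-0.029,"wy":-0.026,"wz":-1.572},
    {"jaw":1,"dx":-63,"dy":-4,"dz":0,"wx":-0.029,"wy":-0.026,"wz":-1.572},
    {"jaw":1,"dx":-63,"dy":-4,"dz":20,"wx":-0.029,"wy":-0.026,"wz":-1.572},
    {"jaw":1,"dx":-63,"dy":-4,"dz":30,"wx":-0.029,"wy":-0.026,"wz":-1.572},
    {"jaw":1,"dx":-63,"dy":-4,"dz":40,"wx":-0.029,"wy":-0.026,"wz":-1.572},
    {"jaw":1,"dx":-63,"dy":-4,"dz":57,"wx":-0.029,"wy":-0.026,"wz":-1.572},
    {"jaw":1,"dx":-63,"dy":-4,"dz":57,"wx":-0.029,"wy":-0.026,"wz":-1.572},
    {"jaw":1,"dx":-63,"dy":-4,"dz":57,"wx":-0.029,"wy":-0.026,"wz":-1.572},
    {"jaw":1,"dx":-63,"dy":-4,"dz":57,"wx":-0.029,"wy":-0.026,"wz":-1.572},
    {"jaw":1,"dx":-63,"dy":-4,"dz":57,"wx":-0.029,"wy":-0.026,"wz":-1.572},
    {"jaw":1,"dx":-63,"dy":-4,"dz":57,"wx":-0.029,"wy":-0.026,"wz":-1.572},
    {"jaw":1,"dx":-63,"dy":-4,"dz":57,"wx":-0.029,"wy":-0.026,"wz":-1.572}
  ],
  "squeeze": 100
}}

```text
time: 10.1
tool_pos: [396.4, 172.5, 234.8]
tcp_rot: [-179.8, 4.0, 113.9]
ft_force: [-0.1, 0.1, -0.1]
finger_gap: 0.1
```

Run:
```python
from bench import *
from plan import *
import pickle
w=snapshot("wrist"); s=sense(); print({k:np.round(s[k],2).tolist() for k in("time","tool_pos","tcp_rot","ft_force","finger_gap","joint_pos")},clear(s),kpos(s,177))
sd=snapshot("side"); t=snapshot("top")
pickle.dump((w,s,sd),open("w6.pkl","wb"))
cv2.imwrite("pics/w6.png",w["pixels"][:,:,::-1]); cv2.imwrite("pics/s6.png",cv2.resize(sd["pixels"][100:320,150:350,::-1],None,fx=3,fy=2.7))
cv2.imwrite("pics/t6.png",cv2.resize(t["pixels"][150:,200:,::-1],None,fx=1.5,fy=1.5))
```

```text
{'time': 10.15, 'tool_pos': [396.57, 172.57, 235.12], 'tcp_rot': [-179.82, 3.99, 113.69], 'ft_force': [-1.17, -0.42, -0.49], 'finger_gap': -0.16, 'joint_pos': [18.49, -10.07, 121.03, -4.28, 68.91, -3.66]} 101.9 [-108.9   -0.3   58.6]
```

View pics/w6.png

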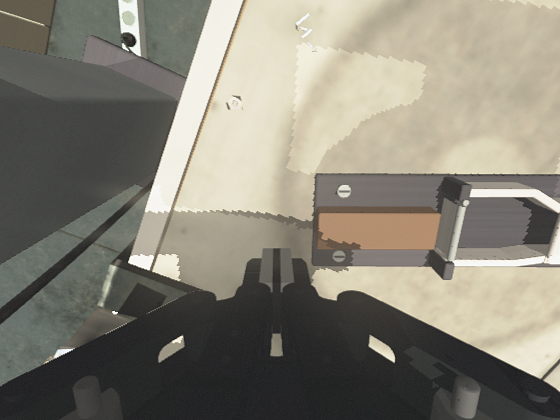

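View pics/s6.png

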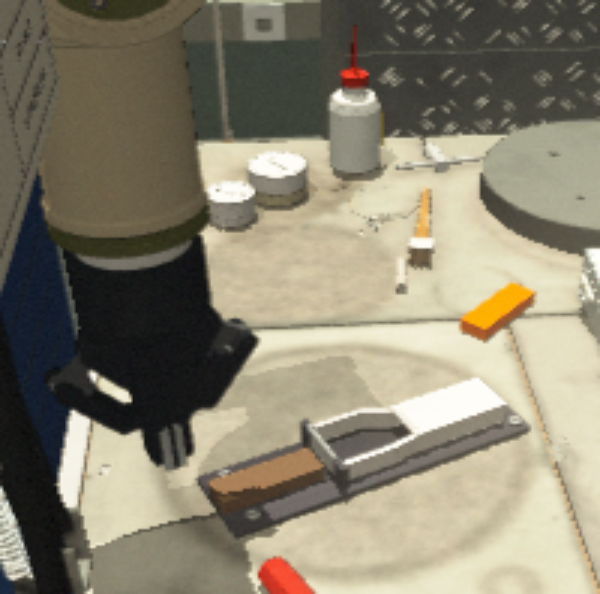

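View pics/t6.png

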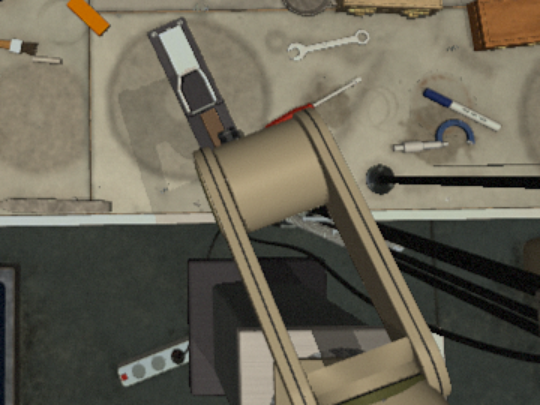

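Run:
```python
from bench import *
from plan import *
s=sense(); print(cmd(s,*target(-106,0,8,177,113.8,4)))
print(cmd(s,*target(-6,0,8,177,113.8,4)))
```

```text
(array([ 3.9,  2. , 51.1]), array([-0.0021, -0.0001, -0.0024]))
(array([  4.2, 102. ,  50.9]), array([-0.0021, -0.0001, -0.0024]))
```

Emit:
{"fn": "arm_command", "kwargs": {
  "plan": [
    {"jaw":1,"dx":2,"dy":2,"dz":25,"wx":0,"wy":0,"wz":0},
    {"jaw":1,"dx":4,"dy":2,"dz":40,"wx":0,"wy":0,"wz":0},
    {"jaw":1,"dx":4,"dy":2,"dz":48,"wx":0,"wy":0,"wz":0},
    {"jaw":1,"dx":4,"dy":2,"dz":51,"wx":0,"wy":0,"wz":0},
    {"jaw":1,"dx":4,"dy":2,"dz":51,"wx":0,"wy":0,"wz":0},
    {"jaw":1,"dx":4,"dy":2,"dz":51,"wx":0,"wy":0,"wz":0}
  ]
}}

```text
time: 10.85
tool_pos: [399.5, 174.2, 186.3]
tcp_rot: [179.9, 4.0, 113.8]
ft_force: [0.6, 0.4, 0.0]
finger_gap: -0.1
```

Run:
```python
from bench import *
from plan import *
w=snapshot("wrist"); s=sense(); print({k:np.round(s[k],2).tolist() for k in("time","tool_pos","tcp_rot","ft_force","finger_gap","joint_pos")},clear(s),kpos(s,177))
sd=snapshot("side")
cv2.imwrite("pics/w7.png",np.vstack([w["pixels"][120:320,:,::-1],cv2.resize(sd["pixels"][190:320,150:350,::-1],(560,364))]))
```

```text
{'time': 10.9, 'tool_pos': [399.55, 174.21, 186.49], 'tcp_rot': [179.92, 4.02, 113.77], 'ft_force': [-0.08, 0.58, 0.56], 'finger_gap': 0.0, 'joint_pos': [18.57, -4.78, 122.08, -4.51, 62.34, -3.11]} 102.4 [-1.047e+02 -1.000e-01  9.900e+00]
```

View pics/w7.png

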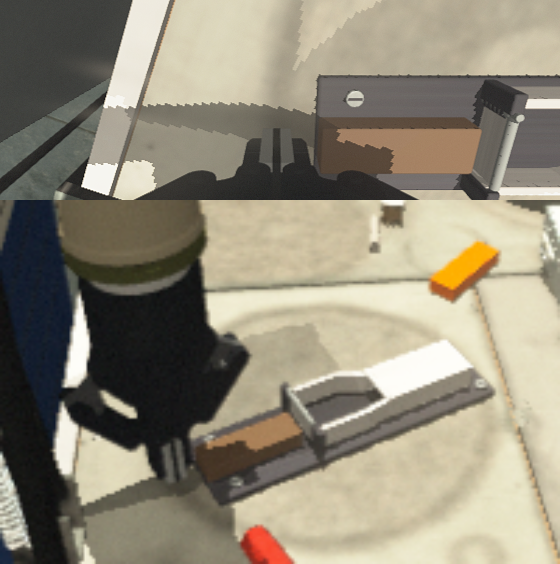

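Emit:
{"fn": "arm_command", "kwargs": {
  "plan": [
    {"jaw":1,"dx":0,"dy":4,"dz":1,"wx":0,"wy":0,"wz":0},
    {"jaw":1,"dx":0,"dy":8,"dz":1,"wx":0,"wy":0,"wz":0},
    {"jaw":1,"dx":0,"dy":12,"dz":1,"wx":0,"wy":0,"wz":0},
    {"jaw":1,"dx":0,"dy":15,"dz":1,"wx":0,"wy":0,"wz":0},
    {"jaw":1,"dx":0,"dy":18,"dz":1,"wx":0,"wy":0,"wz":0},
    {"jaw":1,"dx":0,"dy":21,"dz":1,"wx":0,"wy":0,"wz":0},
    {"jaw":1,"dx":0,"dy":24,"dz":1,"wx":0,"wy":0,"wz":0}
  ]
}}

```text
time: 11.65
tool_pos: [420.5, 183.4, 184.5]
tcp_rot: [-179.8, 4.0, 113.8]
ft_force: [-9.6, -4.3, 11.1]
finger_gap: 0.3
```

```bash
cat > st.py <<'E'
from bench import *
from plan import *
import sys
w=snapshot("wrist"); s=sense(); a=radians(23.8); f=np.array(s["ft_force"])
print({k:np.round(s[k],2).tolist() for k in("time","tcp_rot","ft_force","finger_gap")},clear(s),kpos(s,177),"push",round(-(f[0]*cos(a)+f[1]*sin(a)),1),"lat",round(-f[0]*sin(a)+f[1]*cos(a),1))
sd=snapshot("side")
cv2.imwrite(sys.argv[1],np.vstack([w["pixels"][120:320,:,::-1],cv2.resize(sd["pixels"][190:320,150:350,::-1],(560,364))]))
E
python3 st.py pics/p1.png
```

```text
{'time': 11.7, 'tcp_rot': [-179.82, 4.03, 113.79], 'ft_force': [-7.14, -4.23, 8.82], 'finger_gap': -0.31} 103.8 [-82.3  -0.2   8. ] push 8.2 lat -1.0
```

View pics/p1.png

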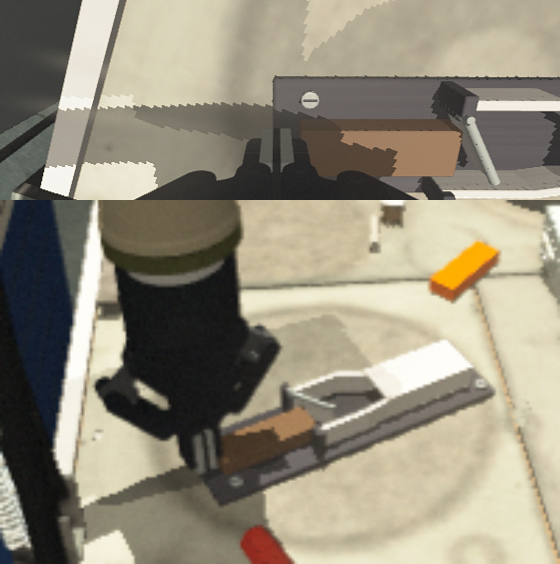

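Emit:
{"fn": "arm_command", "kwargs": {
  "plan": [
    {"jaw":1,"dx":0,"dy":0,"dz":-3,"wx":0,"wy":0,"wz":0},
    {"jaw":1,"dx":0,"dy":0,"dz":-5,"wx":0,"wy":0,"wz":0},
    {"jaw":1,"dx":0,"dy":0,"dz":-5,"wx":0,"wy":0,"wz":0}
  ]
}}

```text
time: 12.05
tool_pos: [420.7, 183.9, 189.5]
tcp_rot: [-179.9, 4.0, 113.8]
ft_force: [-3.6, -1.8, 0.6]
finger_gap: -0.3
```

```bash
python3 st.py pics/p2.png
```

```text
{'time': 12.1, 'tcp_rot': [-179.94, 4.01, 113.79], 'ft_force': [-3.83, -2.71, -0.08], 'finger_gap': -0.1} 104.0 [-81.9   0.3  12.9] push 4.6 lat -0.9
```

Emit:
{"fn": "arm_command", "kwargs": {
  "plan": [
    {"jaw":1,"dx":0,"dy":4,"dz":0,"wx":0,"wy":0,"wz":0},
    {"jaw":1,"dx":0,"dy":8,"dz":0,"wx":0,"wy":0,"wz":0},
    {"jaw":1,"dx":0,"dy":12,"dz":0,"wx":0,"wy":0,"wz":0},
    {"jaw":1,"dx":0,"dy":16,"dz":0,"wx":0,"wy":0,"wz":0},
    {"jaw":1,"dx":0,"dy":20,"dz":0,"wx":0,"wy":0,"wz":0},
    {"jaw":1,"dx":0,"dy":24,"dz":0,"wx":0,"wy":0,"wz":0},
    {"jaw":1,"dx":0,"dy":28,"dz":0,"wx":0,"wy":0,"wz":0},
    {"jaw":1,"dx":0,"dy":32,"dz":0,"wx":0,"wy":0,"wz":0},
    {"jaw":1,"dx":0,"dy":36,"dz":0,"wx":0,"wy":0,"wz":0}
  ]
}}

```text
time: 13.05
tool_pos: [454.3, 198.7, 189.7]
tcp_rot: [180.0, 4.0, 113.8]
ft_force: [-1.8, -0.1, 0.6]
finger_gap: 0.0
```

```bash
python3 st.py pics/p3.png
```

```text
{'time': 13.1, 'tcp_rot': [179.93, 4.02, 113.79], 'ft_force': [0.08, 0.8, 0.87], 'finger_gap': -0.01} 106.0 [-44.2   0.2  13.4] push -0.4 lat 0.7
```

View pics/p3.png

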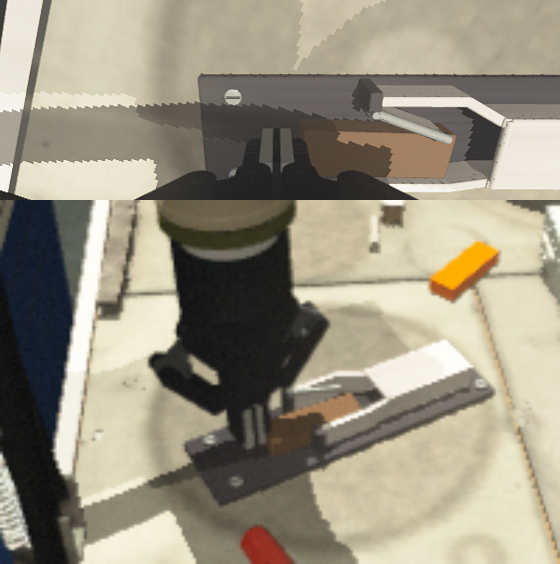

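Emit:
{"fn": "arm_command", "kwargs": {
  "plan": [
    {"jaw":1,"dx":0,"dy":4,"dz":0,"wx":0,"wy":0,"wz":0},
    {"jaw":1,"dx":0,"dy":8,"dz":0,"wx":0,"wy":0,"wz":0},
    {"jaw":1,"dx":0,"dy":12,"dz":0,"wx":0,"wy":0,"wz":0},
    {"jaw":1,"dx":0,"dy":16,"dz":0,"wx":0,"wy":0,"wz":0},
    {"jaw":1,"dx":0,"dy":20,"dz":0,"wx":0,"wy":0,"wz":0},
    {"jaw":1,"dx":0,"dy":24,"dz":0,"wx":0,"wy":0,"wz":0}
  ]
}}

```text
time: 13.75
tool_pos: [476.0, 208.3, 189.6]
tcp_rot: [-180.0, 4.0, 113.8]
ft_force: [-1.9, -2.8, 1.0]
finger_gap: 0.4
```

```bash
python3 st.py pics/p4.png
```

```text
{'time': 13.8, 'tcp_rot': [179.96, 4.01, 113.79], 'ft_force': [-0.94, -0.27, -0.6], 'finger_gap': 0.14} 107.1 [-20.5   0.2  13.2] push 1.0 lat 0.1
```

View pics/p4.png

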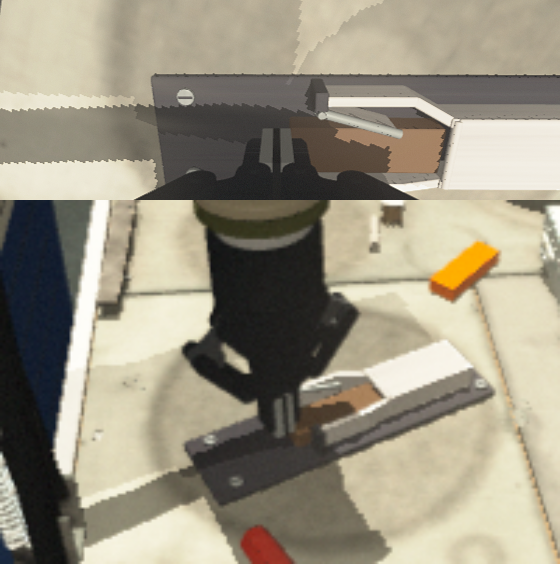

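Emit:
{"fn": "arm_command", "kwargs": {
  "plan": [
    {"jaw":1,"dx":0,"dy":4,"dz":0,"wx":0,"wy":0,"wz":0},
    {"jaw":1,"dx":0,"dy":8,"dz":0,"wx":0,"wy":0,"wz":0},
    {"jaw":1,"dx":0,"dy":12,"dz":0,"wx":0,"wy":0,"wz":0},
    {"jaw":1,"dx":0,"dy":16,"dz":0,"wx":0,"wy":0,"wz":0},
    {"jaw":1,"dx":0,"dy":20,"dz":0,"wx":0,"wy":0,"wz":0},
    {"jaw":1,"dx":0,"dy":24,"dz":0,"wx":0,"wy":0,"wz":0}
  ]
}}

```text
time: 14.45
tool_pos: [498.1, 218.0, 189.6]
tcp_rot: [-180.0, 4.0, 113.8]
ft_force: [-1.3, -1.8, -0.7]
finger_gap: -0.3
```

```bash
python3 st.py pics/p5.png
```

```text
{'time': 14.5, 'tcp_rot': [179.96, 4.01, 113.78], 'ft_force': [-0.62, -0.12, 0.41], 'finger_gap': -0.23} 108.1 [ 3.6  0.2 13.2] push 0.6 lat 0.1
```

View pics/p5.png

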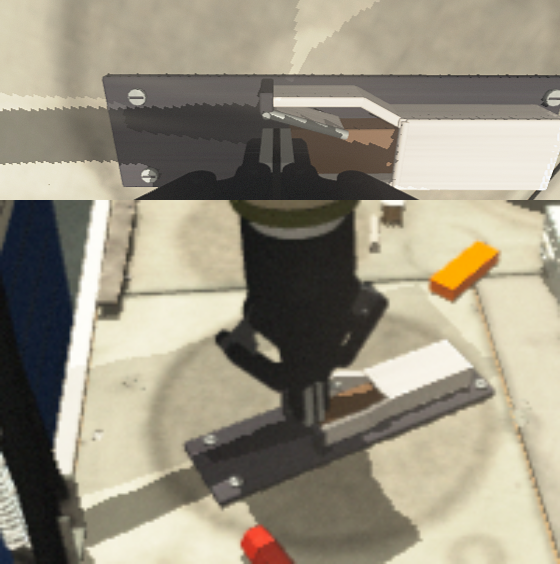

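Emit:
{"fn": "arm_command", "kwargs": {
  "plan": [
    {"jaw":1,"dx":0,"dy":4,"dz":0,"wx":0,"wy":0,"wz":0},
    {"jaw":1,"dx":0,"dy":8,"dz":0,"wx":0,"wy":0,"wz":0},
    {"jaw":1,"dx":0,"dy":12,"dz":0,"wx":0,"wy":0,"wz":0},
    {"jaw":1,"dx":0,"dy":16,"dz":0,"wx":0,"wy":0,"wz":0}
  ]
}}

```text
time: 14.95
tool_pos: [512.7, 224.5, 189.6]
tcp_rot: [-180.0, 4.0, 113.8]
ft_force: [-2.3, -1.0, -0.6]
finger_gap: 0.3
```

Emit:
{"fn": "arm_command", "kwargs": {
  "plan": [
    {"jaw":1,"dx":0,"dy":2,"dz":0,"wx":0,"wy":0,"wz":0},
    {"jaw":1,"dx":0,"dy":4,"dz":0,"wx":0,"wy":0,"wz":0}
  ]
}}

```text
time: 15.15
tool_pos: [516.1, 226.0, 189.5]
tcp_rot: [-180.0, 4.0, 113.8]
ft_force: [-2.5, -1.3, 1.1]
finger_gap: 0.2
```

```bash
python3 st.py pics/p6.png
```

```text
{'time': 15.2, 'tcp_rot': [-179.98, 4.01, 113.79], 'ft_force': [-1.88, -1.48, -0.03], 'finger_gap': 0.03} 108.9 [22.7  0.2 13. ] push 2.3 lat -0.6
```

View pics/p6.png

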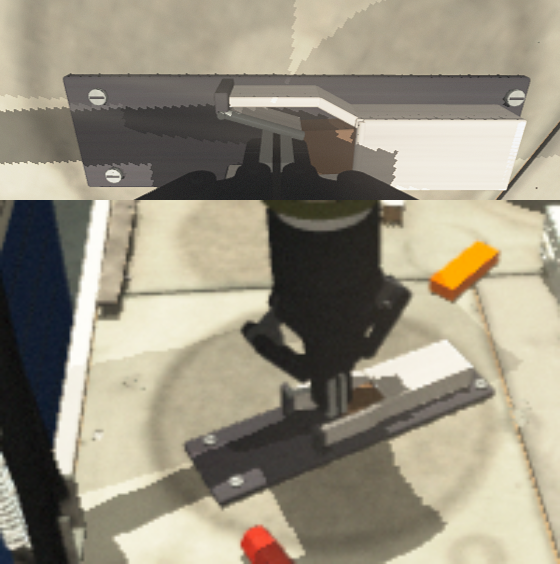

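Emit:
{"fn": "arm_command", "kwargs": {
  "plan": [
    {"jaw":1,"dx":0,"dy":2,"dz":0,"wx":0,"wy":0,"wz":0},
    {"jaw":1,"dx":0,"dy":4,"dz":0,"wx":0,"wy":0,"wz":0}
  ]
}}

```text
time: 15.45
tool_pos: [519.7, 227.6, 189.5]
tcp_rot: [-180.0, 4.0, 113.8]
ft_force: [-2.5, -2.8, -0.2]
finger_gap: 0.1
```

Emit:
{"fn": "arm_command", "kwargs": {
  "plan": [
    {"jaw":1,"dx":0,"dy":1.5,"dz":0,"wx":0,"wy":0,"wz":0},
    {"jaw":1,"dx":0,"dy":3,"dz":0,"wx":0,"wy":0,"wz":0}
  ]
}}

```text
time: 15.65
tool_pos: [522.7, 228.9, 189.7]
tcp_rot: [180.0, 4.0, 113.8]
ft_force: [-1.6, -1.1, -0.7]
finger_gap: 0.0
```

Emit:
{"fn": "arm_command", "kwargs": {
  "plan": [
    {"jaw":1,"dx":0,"dy":1,"dz":0,"wx":0,"wy":0,"wz":0},
    {"jaw":1,"dx":0,"dy":2,"dz":0,"wx":0,"wy":0,"wz":0}
  ]
}}

```text
time: 15.85
tool_pos: [524.4, 229.6, 189.7]
tcp_rot: [180.0, 4.0, 113.8]
ft_force: [-2.4, -1.3, 0.5]
finger_gap: 0.1
```

Emit:
{"fn": "arm_command", "kwargs": {
  "plan": [
    {"jaw":1,"dx":0,"dy":1,"dz":0,"wx":0,"wy":0,"wz":0},
    {"jaw":1,"dx":0,"dy":2,"dz":0,"wx":0,"wy":0,"wz":0}
  ]
}}

```text
time: 16.05
tool_pos: [526.1, 230.5, 189.7]
tcp_rot: [-180.0, 4.0, 113.8]
ft_force: [-2.5, -1.4, 0.7]
finger_gap: 0.6
```

Emit:
{"fn": "arm_command", "kwargs": {
  "plan": [
    {"jaw":1,"dx":0,"dy":1,"dz":0,"wx":0,"wy":0,"wz":0},
    {"jaw":1,"dx":0,"dy":2,"dz":0,"wx":0,"wy":0,"wz":0}
  ]
}}

```text
time: 16.25
tool_pos: [528.1, 231.3, 189.7]
tcp_rot: [180.0, 4.0, 113.8]
ft_force: [-1.9, -1.1, -0.3]
finger_gap: 0.1
```

```bash
python3 st.py pics/p7.png
```

```text
{'time': 16.3, 'tcp_rot': [179.98, 4.02, 113.79], 'ft_force': [-2.06, -2.46, -0.2], 'finger_gap': -0.29} 109.4 [35.9  0.2 13.1] push 2.9 lat -1.4
```

View pics/p7.png

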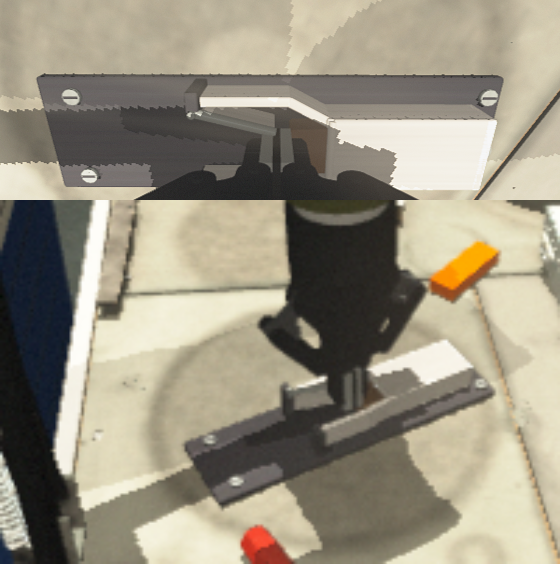

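Emit:
{"fn": "arm_command", "kwargs": {
  "plan": [
    {"jaw":1,"dx":0,"dy":1,"dz":0,"wx":0,"wy":0,"wz":0},
    {"jaw":1,"dx":0,"dy":2,"dz":0,"wx":0,"wy":0,"wz":0}
  ]
}}

```text
time: 16.55
tool_pos: [529.9, 232.0, 189.7]
tcp_rot: [-180.0, 4.0, 113.8]
ft_force: [-2.4, -0.9, 0.0]
finger_gap: -0.1
```

Emit:
{"fn": "arm_command", "kwargs": {
  "plan": [
    {"jaw":1,"dx":0,"dy":1,"dz":0,"wx":0,"wy":0,"wz":0},
    {"jaw":1,"dx":0,"dy":2,"dz":0,"wx":0,"wy":0,"wz":0}
  ]
}}

```text
time: 16.75
tool_pos: [531.7, 232.9, 189.6]
tcp_rot: [-180.0, 4.0, 113.8]
ft_force: [-1.8, -1.4, 0.8]
finger_gap: -0.3
```

Emit:
{"fn": "arm_command", "kwargs": {
  "plan": [
    {"jaw":1,"dx":0,"dy":1,"dz":0,"wx":0,"wy":0,"wz":0},
    {"jaw":1,"dx":0,"dy":2,"dz":0,"wx":0,"wy":0,"wz":0}
  ]
}}

```text
time: 16.95
tool_pos: [533.5, 233.7, 189.6]
tcp_rot: [-180.0, 4.0, 113.8]
ft_force: [-3.0, -1.9, 1.9]
finger_gap: -0.2
```

```bash
python3 st.py pics/p8.png
```

```text
{'time': 17.0, 'tcp_rot': [179.99, 4.01, 113.79], 'ft_force': [-1.47, -1.5, -0.6], 'finger_gap': -0.28} 109.6 [41.8  0.2 13.1] push 2.0 lat -0.8
```

View pics/p8.png

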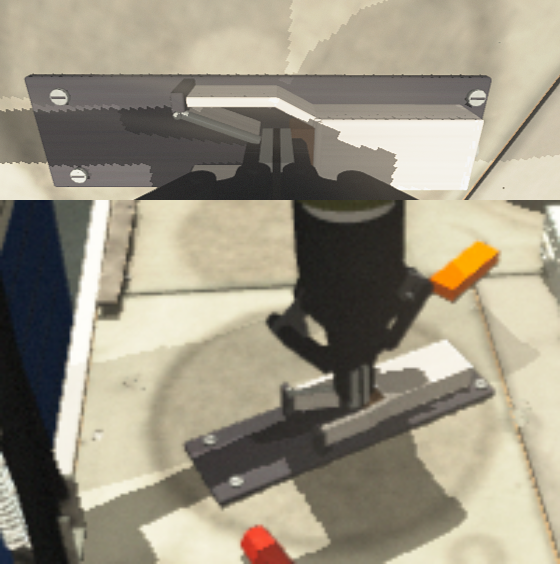

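Emit:
{"fn": "arm_command", "kwargs": {
  "plan": [
    {"jaw":1,"dx":0,"dy":0.8,"dz":0,"wx":0,"wy":0,"wz":0},
    {"jaw":1,"dx":0,"dy":1.5,"dz":0,"wx":0,"wy":0,"wz":0}
  ]
}}

```text
time: 17.25
tool_pos: [534.8, 234.2, 189.6]
tcp_rot: [-180.0, 4.0, 113.8]
ft_force: [-1.9, -2.2, 0.4]
finger_gap: 0.2
```

Emit:
{"fn": "arm_command", "kwargs": {
  "plan": [
    {"jaw":1,"dx":0,"dy":0.8,"dz":0,"wx":0,"wy":0,"wz":0},
    {"jaw":1,"dx":0,"dy":1.5,"dz":0,"wx":0,"wy":0,"wz":0}
  ]
}}

```text
time: 17.45
tool_pos: [535.6, 234.5, 189.5]
tcp_rot: [-179.8, 4.0, 113.8]
ft_force: [-9.3, -5.0, 7.8]
finger_gap: -0.2
```

```bash
python3 st.py pics/p9.png
```

```text
{'time': 17.5, 'tcp_rot': [-179.83, 4.02, 113.79], 'ft_force': [-6.61, -4.99, 6.24], 'finger_gap': 0.12} 109.7 [43.4  0.2 12.9] push 8.1 lat -1.9
```

View pics/p9.png

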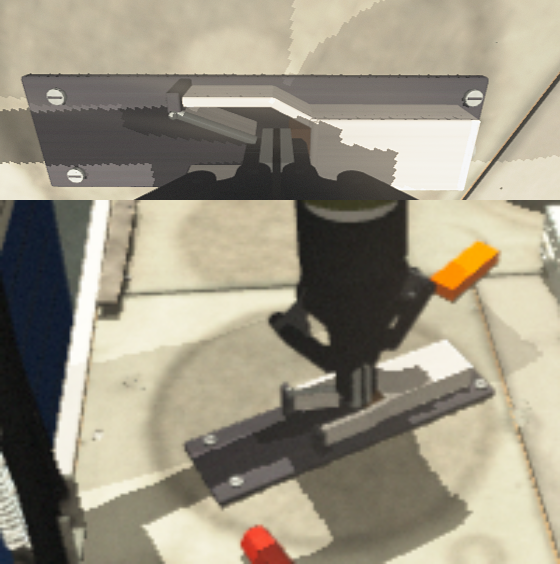

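Run:
```python
from plan import *
im=cv2.imread("pics/p3.png")[:200]; cv2.imwrite("pics/p3z.png",cv2.resize(im[70:200,250:520],None,fx=2.9,fy=2.9,interpolation=cv2.INTER_CUBIC))
im=cv2.imread("pics/p9.png")[:200]; cv2.imwrite("pics/p9z.png",cv2.resize(im[70:200,150:350],None,fx=4,fy=4,interpolation=cv2.INTER_CUBIC))
```

```text
(no output)
```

View pics/p3z.png

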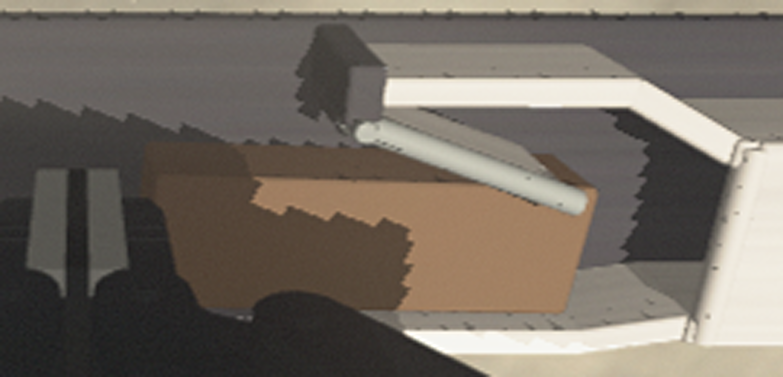

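View pics/p9z.png

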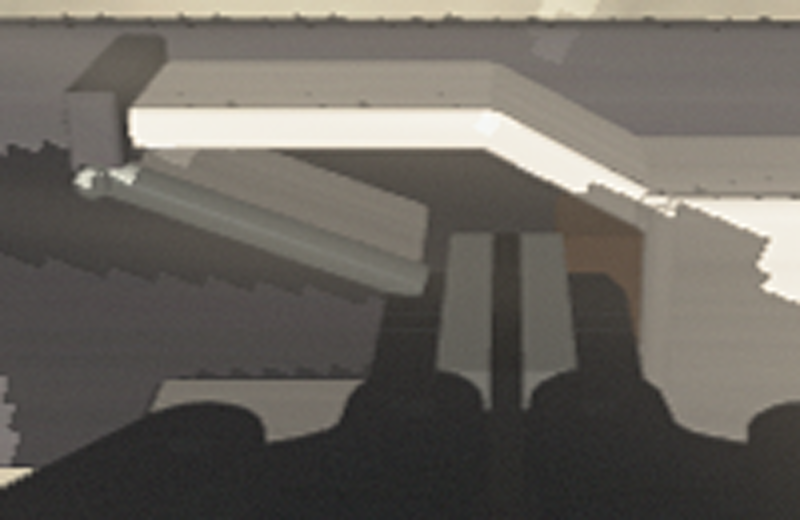

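Run:
```python
from plan import *
w,s,sd=load("w6.pkl")
def T(pos,rot):
    M=np.eye(4); M[:3,:3]=R.from_euler('xyz',rot,degrees=True).as_matrix(); M[:3,3]=pos; return M
HE=np.linalg.inv(T(s["tool_pos"],s["tcp_rot"]))@np.array(w["extrinsics"])
def cam(pos,rot): 
    c=dict(w); c["extrinsics"]=T(pos,rot)@HE; return c
a=radians(23.8)
def kk(P):
    P=P-np.array([KP[0],KP[1],0]); return np.round([cos(a)*P[0]+sin(a)*P[1],-sin(a)*P[0]+cos(a)*P[1]],1)
c3=cam([454.6,198.8,189.7],[179.95,4.01,113.79])
p3=lambda x,y:(x/2.9+249.8,y/2.9+189.8)
for n,px,z in (("front far top",p3(596,188),19),("front near top",p3(568,310),19),("rear far top",p3(158,178),19),("rear far bottom",p3(142,145),6),("cover far",p3(737,165),26),("cover near",p3(697,335),26),("postL",p3(385,105),28),("plate edge",p3(400,18),6)):
    print(n,kk(onz(c3,px,z)))
c9=cam([535.6,234.5,189.5],[-179.9,4.0,113.8])
p9=lambda x,y:(x/4+149.9,y/4+189.9)
for n,px,z in (("cover far",p9(640,200),26),("padfront tip",p9(567,234),10),("padback tip",p9(449,234),10),("stone rear?far",p9(555,200),6),("stone top z19?",p9(566,235),19),
 ("body tip front",p9(628,290),26),("body tip front",p9(628,290),40),("body tip front",p9(628,290),60)): print(n,z,kk(onz(c9,px,z)))
```

```text
front far top [42.5  9.5]
front near top [ 42.3 -14.3]
rear far top [-30.2  11.1]
rear far bottom [-31.9  11.1]
cover far [59.2 17.2]
cover near [ 60.3 -14.3]
postL [ 2.5 27.9]
plate edge [11.3 34.9]
cover far 26 [59.5 20.4]
padfront tip 10 [52.3  8.2]
padback tip 10 [37.3  8.2]
stone rear?far 6 [50.9 11.1]
stone top z19? 19 [51.7 12.6]
body tip front 26 [58.6  9.1]
body tip front 40 [57.  16.8]
body tip front 60 [54.8 27.9]
```

Emit:
{"fn": "arm_command", "kwargs": {
  "plan": [
    {"jaw":1,"dx":0,"dy":-2.5,"dz":0,"wx":0,"wy":0,"wz":0},
    {"jaw":1,"dx":0,"dy":-2.5,"dz":-3,"wx":0,"wy":0,"wz":0},
    {"jaw":1,"dx":0,"dy":-2.5,"dz":-3,"wx":0,"wy":0,"wz":0}
  ]
}}

```text
time: 17.85
tool_pos: [534.3, 234.3, 193.4]
tcp_rot: [179.9, 4.0, 113.8]
ft_force: [0.5, 0.2, 0.4]
finger_gap: -0.2
```

Emit:
{"fn": "arm_command", "kwargs": {
  "plan": [
    {"jaw":1,"dx":0,"dy":0.8,"dz":0,"wx":0,"wy":0,"wz":0},
    {"jaw":1,"dx":0,"dy":1.5,"dz":0,"wx":0,"wy":0,"wz":0},
    {"jaw":1,"dx":0,"dy":1.5,"dz":0,"wx":0,"wy":0,"wz":0}
  ]
}}

```text
time: 18.15
tool_pos: [535.4, 234.8, 192.8]
tcp_rot: [180.0, 4.0, 113.8]
ft_force: [-0.2, -0.2, 1.3]
finger_gap: -0.0
```

```bash
python3 st.py pics/p10.png;python3 st.py pics/p10.png
```

```text
{'time': 18.2, 'tcp_rot': [179.99, 4.01, 113.79], 'ft_force': [-0.01, 0.81, 1.1], 'finger_gap': -0.13} 109.9 [43.8  0.5 16.2] push -0.3 lat 0.7
{'time': 18.3, 'tcp_rot': [179.98, 4.01, 113.79], 'ft_force': [-0.54, 0.37, 1.48], 'finger_gap': -0.1} 109.8 [43.8  0.5 16.2] push 0.3 lat 0.6
```

Emit:
{"fn": "arm_command", "kwargs": {
  "plan": [
    {"jaw":1,"dx":0,"dy":1,"dz":0,"wx":0,"wy":0,"wz":0},
    {"jaw":1,"dx":0,"dy":1,"dz":0,"wx":0,"wy":0,"wz":0}
  ]
}}

```text
time: 18.55
tool_pos: [536.1, 235.0, 192.7]
tcp_rot: [-180.0, 4.0, 113.8]
ft_force: [-2.0, 0.4, 4.5]
finger_gap: -0.1
```

```bash
python3 st.py pics/p11.png;python3 st.py pics/p11.png
```

```text
{'time': 18.6, 'tcp_rot': [-179.98, 4.01, 113.79], 'ft_force': [-1.43, 0.62, 2.93], 'finger_gap': 0.25} 109.9 [44.5  0.4 16.1] push 1.1 lat 1.1
{'time': 18.7, 'tcp_rot': [-179.99, 4.01, 113.79], 'ft_force': [-0.87, -0.24, 2.91], 'finger_gap': -0.19} 109.8 [44.5  0.4 16.1] push 0.9 lat 0.1
```

View pics/p11.png

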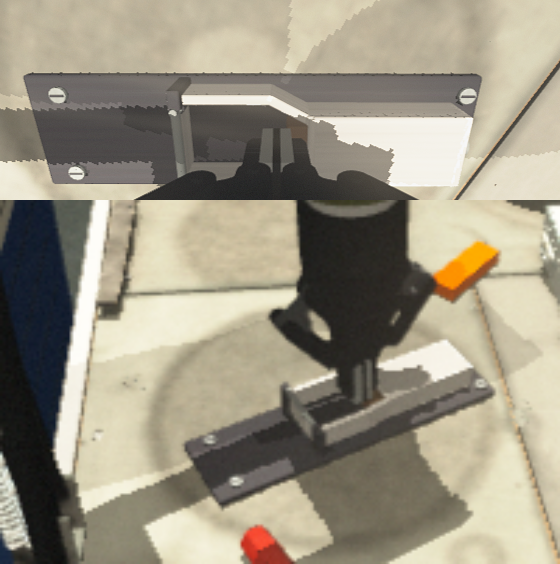

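Emit:
{"fn": "arm_command", "kwargs": {
  "plan": [
    {"jaw":1,"dx":0,"dy":-2,"dz":-5,"wx":0,"wy":0,"wz":0},
    {"jaw":1,"dx":0,"dy":-3,"dz":-35,"wx":0,"wy":0,"wz":0},
    {"jaw":1,"dx":0,"dy":-3,"dz":-80,"wx":0,"wy":0,"wz":0},
    {"jaw":1,"dx":0,"dy":-3,"dz":-110,"wx":0,"wy":0,"wz":0},
    {"jaw":1,"dx":0,"dy":-3,"dz":-110,"wx":0,"wy":0,"wz":0}
  ]
}}

```text
time: 19.25
tool_pos: [532.0, 241.8, 308.8]
tcp_rot: [179.4, 4.0, 113.8]
ft_force: [1.2, 0.5, 1.0]
finger_gap: -0.2
```

Run:
```python
from bench import *
from plan import *
import pickle
w=snapshot("wrist"); s=sense(); pickle.dump((w,s),open("w12.pkl","wb"))
cv2.imwrite("pics/w12.png",w["pixels"][:,:,::-1]); print(s["time"],kpos(s,179),clear(s))
p,Rt=target(-30,0,60,179,23.8,4); print(p,*cmd(s,p,Rt))
```

```text
19.3 [ 43.8   8.  127.3] 113.9
[468.01237842 204.61820156 238.563965  ] [ -3.4 -73.1  67.2] [ 0.0052 -0.0043  1.5704]
```

View pics/w12.png

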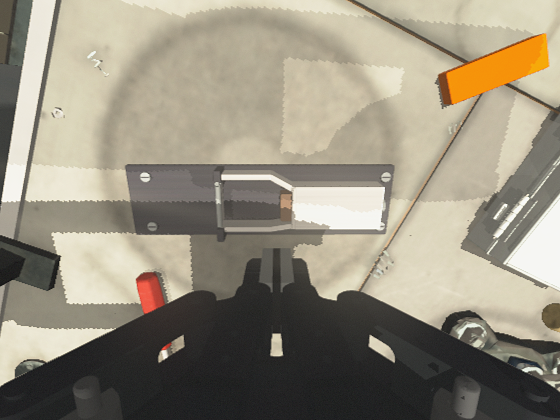

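Run:
```python
from plan import *
w,s=load("w12.pkl"); im=w["pixels"][:,:,::-1]
cv2.imwrite("pics/w12z.png",cv2.resize(im[160:240,205:315],None,fx=7,fy=7,interpolation=cv2.INTER_CUBIC))
```

```text
(no output)
```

View pics/w12z.png

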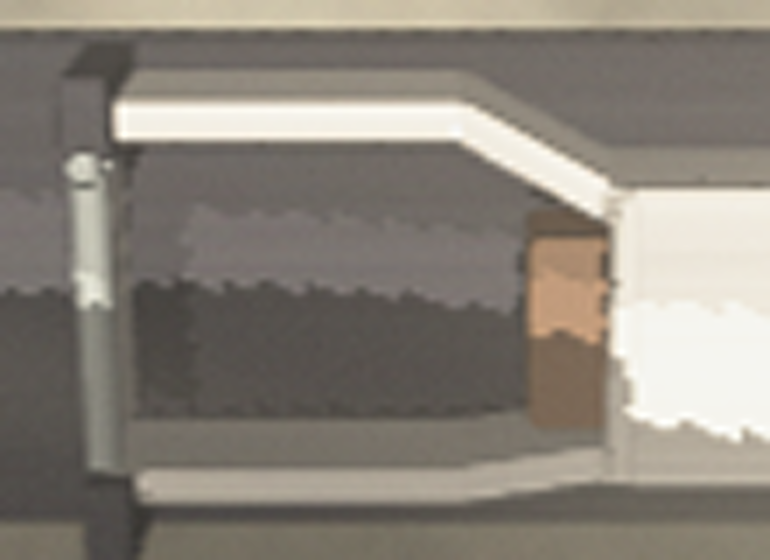

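Run:
```python
from plan import *
w,s=load("w12.pkl"); a=radians(23.8)
C=lambda x,y:(x/7+204.6,y/7+159.6)
for n,px,z in (("stone rear top",C(530,330),19),("stone top far corner",C(530,240),19),("stone near corner",C(528,428),19),("cover front",C(610,330),26),("cover bottom edge",C(607,330),22),("kink L x43",C(462,140),24),("kink R",C(462,468),24),("post L x-3",C(65,115),28),("post L x3",C(108,115),28)):
    P=onz(w,px,z)-np.array([KP[0],KP[1],0]); print(n,np.round([cos(a)*P[0]+sin(a)*P[1],-sin(a)*P[0]+cos(a)*P[1]],1))
```

```text
stone rear top [51.2  0.6]
stone top far corner [51.1 12.1]
stone near corner [ 51.  -12.3]
cover front [60.6  3. ]
cover bottom edge [60.4  1.6]
kink L x43 [43.  25.7]
kink R [ 42.8 -15.6]
post L x-3 [-2.2 29.8]
post L x3 [ 2.7 29.7]
```

Emit:
{"fn": "arm_command", "kwargs": {
  "plan": [
    {"jaw":1,"dx":-3,"dy":-40,"dz":0,"wx":0.005,"wy":-0.004,"wz":1.57},
    {"jaw":1,"dx":-3,"dy":-73,"dz":0,"wx":0.005,"wy":-0.004,"wz":1.57},
    {"jaw":1,"dx":-3,"dy":-73,"dz":20,"wx":0.005,"wy":-0.004,"wz":1.57},
    {"jaw":1,"dx":-3,"dy":-73,"dz":40,"wx":0.005,"wy":-0.004,"wz":1.57},
    {"jaw":1,"dx":-3,"dy":-73,"dz":67,"wx":0.005,"wy":-0.004,"wz":1.57},
    {"jaw":1,"dx":-3,"dy":-73,"dz":67,"wx":0.005,"wy":-0.004,"wz":1.57},
    {"jaw":1,"dx":-3,"dy":-73,"dz":67,"wx":0.005,"wy":-0.004,"wz":1.57},
    {"jaw":1,"dx":-3,"dy":-73,"dz":67,"wx":0.005,"wy":-0.004,"wz":1.57},
    {"jaw":1,"dx":-3,"dy":-73,"dz":67,"wx":0.005,"wy":-0.004,"wz":1.57},
    {"jaw":1,"dx":-3,"dy":-73,"dz":67,"wx":0.005,"wy":-0.004,"wz":1.57},
    {"jaw":1,"dx":-3,"dy":-73,"dz":67,"wx":0.005,"wy":-0.004,"wz":1.57},
    {"jaw":1,"dx":-3,"dy":-73,"dz":67,"wx":0.005,"wy":-0.004,"wz":1.57}
  ]
}}

```text
time: 20.5
tool_pos: [465.8, 204.0, 234.2]
tcp_rot: [176.0, 0.5, 23.7]
ft_force: [-0.1, 0.2, -0.1]
finger_gap: -0.1
```

Run:
```python
from bench import *
from plan import *
w=snapshot("wrist"); s=sense(); print(s["time"],s["tcp_rot"],kpos(s,179),clear(s),np.round(s["ft_force"],1))
cv2.imwrite("pics/w13.png",w["pixels"][:,:,::-1])
for x,z in((-30,10),(0,10),(38,10)): print(x,*cmd(s,*target(x,0,z,179,23.8,4)))
```

```text
20.55 [176.03498885   0.47323209  23.90750765] [-33.6   0.5  55.8] 106.7 [ 0.4 -0.1  0.1]
-30 [ 2.5 -2.8 45.7] [-0.0006  0.0081  0.0024]
0 [32.5 -2.7 45.5] [-0.0006  0.0081  0.0024]
38 [70.5 -2.7 45.2] [-0.0006  0.0081  0.0024]
```

View pics/w13.png

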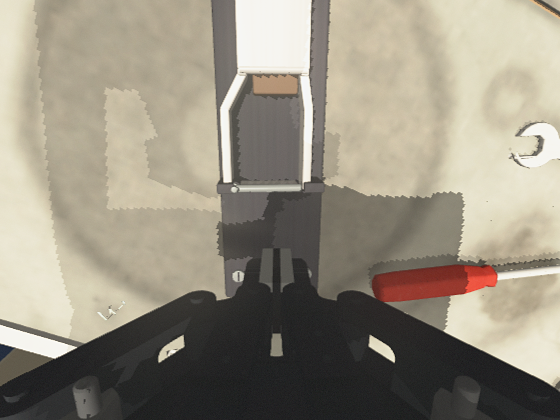

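Emit:
{"fn": "arm_command", "kwargs": {
  "plan": [
    {"jaw":1,"dx":1,"dy":-1,"dz":25,"wx":0,"wy":0.008,"wz":0.002},
    {"jaw":1,"dx":2,"dy":-2.5,"dz":40,"wx":0,"wy":0.008,"wz":0.002},
    {"jaw":1,"dx":2,"dy":-2.5,"dz":45,"wx":0,"wy":0.008,"wz":0.002},
    {"jaw":1,"dx":2,"dy":-2.5,"dz":45,"wx":0,"wy":0.008,"wz":0.002},
    {"jaw":1,"dx":2,"dy":-2.5,"dz":45,"wx":0,"wy":0.008,"wz":0.002}
  ]
}}

```text
time: 21.05
tool_pos: [468.6, 204.6, 191.0]
tcp_rot: [176.0, -0.1, 23.8]
ft_force: [-0.7, -0.4, -1.6]
finger_gap: 0.3
```

```bash
sed -i 's/kpos(s,177)/kpos(s,179)/' st.py; python3 st.py pics/q1.png
```

```text
{'time': 21.1, 'tcp_rot': [176.02, -0.18, 23.75], 'ft_force': [-0.9, -0.26, -0.27], 'finger_gap': 0.09} 106.4 [-28.7  -0.2  12.8] push 0.9 lat 0.1
```

View pics/q1.png

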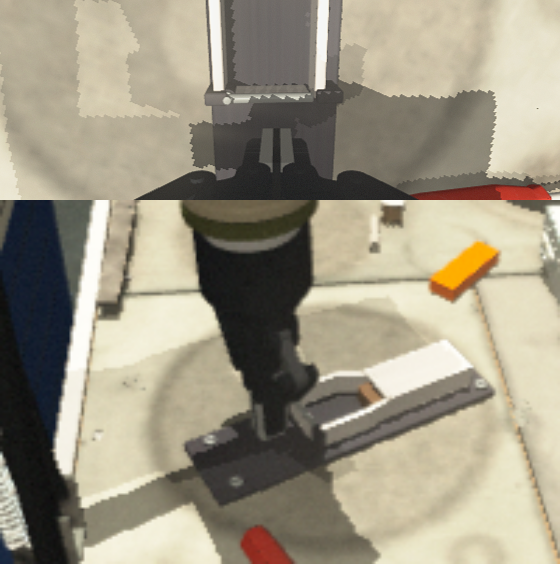

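Emit:
{"fn": "arm_command", "kwargs": {
  "plan": [
    {"jaw":1,"dx":3,"dy":0,"dz":2,"wx":0,"wy":0,"wz":0},
    {"jaw":1,"dx":7,"dy":0,"dz":2,"wx":0,"wy":0,"wz":0},
    {"jaw":1,"dx":11,"dy":0,"dz":2,"wx":0,"wy":0,"wz":0},
    {"jaw":1,"dx":15,"dy":0,"dz":2,"wx":0,"wy":0,"wz":0},
    {"jaw":1,"dx":19,"dy":0,"dz":2,"wx":0,"wy":0,"wz":0},
    {"jaw":1,"dx":23,"dy":0,"dz":2,"wx":0,"wy":0,"wz":0},
    {"jaw":1,"dx":27,"dy":0,"dz":2,"wx":0,"wy":0,"wz":0}
  ]
}}

```text
time: 21.85
tool_pos: [493.1, 215.3, 188.3]
tcp_rot: [176.0, -0.0, 23.7]
ft_force: [-3.6, -1.3, 1.4]
finger_gap: -0.1
```

```bash
python3 st.py pics/q2.png
```

```text
{'time': 21.9, 'tcp_rot': [176.02, -0.06, 23.73], 'ft_force': [-4.25, -2.12, -0.18], 'finger_gap': 0.45} 107.5 [-2.2 -0.4  9.9] push 4.7 lat -0.2
```

View pics/q2.png

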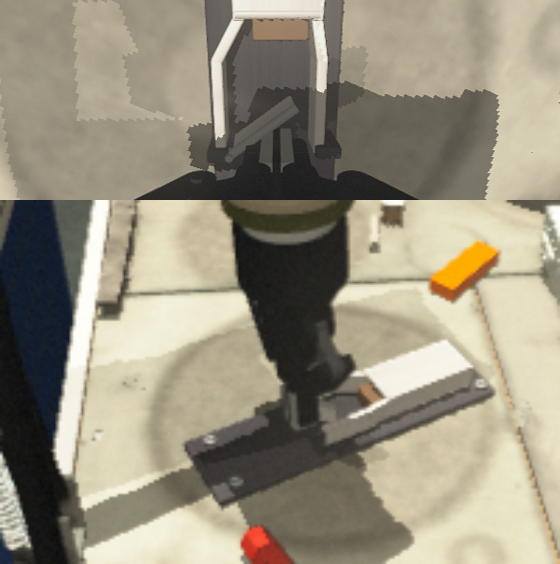

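Emit:
{"fn": "arm_command", "kwargs": {
  "plan": [
    {"jaw":1,"dx":4,"dy":0,"dz":-0.5,"wx":0,"wy":0,"wz":0},
    {"jaw":1,"dx":8,"dy":0,"dz":-0.5,"wx":0,"wy":0,"wz":0},
    {"jaw":1,"dx":12,"dy":0,"dz":-0.5,"wx":0,"wy":0,"wz":0},
    {"jaw":1,"dx":16,"dy":0,"dz":-0.5,"wx":0,"wy":0,"wz":0},
    {"jaw":1,"dx":20,"dy":0,"dz":-0.5,"wx":0,"wy":0,"wz":0}
  ]
}}

```text
time: 22.45
tool_pos: [512.1, 223.5, 189.5]
tcp_rot: [176.0, -0.2, 23.7]
ft_force: [-1.5, -1.6, 1.5]
finger_gap: 0.2
```

```bash
python3 st.py pics/q3.png
```

```text
{'time': 22.5, 'tcp_rot': [176.02, -0.22, 23.72], 'ft_force': [-0.71, -2.92, 0.9], 'finger_gap': 0.23} 108.3 [19.1 -0.5 11.1] push 1.8 lat -2.4
```

View pics/q3.png

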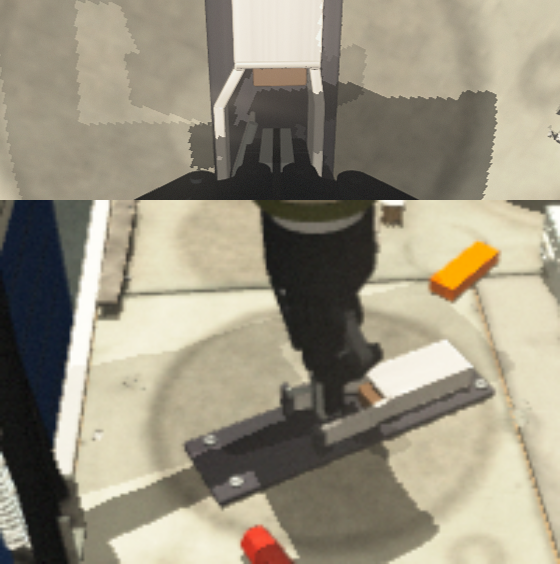

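Emit:
{"fn": "arm_command", "kwargs": {
  "plan": [
    {"jaw":1,"dx":4,"dy":0,"dz":0,"wx":0,"wy":0,"wz":0},
    {"jaw":1,"dx":8,"dy":0,"dz":0,"wx":0,"wy":0,"wz":0},
    {"jaw":1,"dx":12,"dy":0,"dz":0,"wx":0,"wy":0,"wz":0},
    {"jaw":1,"dx":15,"dy":0,"dz":0,"wx":0,"wy":0,"wz":0}
  ]
}}

```text
time: 22.95
tool_pos: [525.7, 229.6, 189.4]
tcp_rot: [176.0, -0.2, 23.7]
ft_force: [-0.1, -1.0, 0.8]
finger_gap: -0.3
```

Emit:
{"fn": "arm_command", "kwargs": {
  "plan": [
    {"jaw":1,"dx":1,"dy":0,"dz":0,"wx":0,"wy":0,"wz":0},
    {"jaw":1,"dx":2,"dy":0,"dz":0,"wx":0,"wy":0,"wz":0},
    {"jaw":1,"dx":3,"dy":0,"dz":0,"wx":0,"wy":0,"wz":0}
  ]
}}

```text
time: 23.25
tool_pos: [528.0, 230.6, 189.3]
tcp_rot: [176.0, -0.1, 23.7]
ft_force: [-0.5, -1.8, 0.1]
finger_gap: 0.2
```

```bash
python3 st.py pics/q4.png
```

```text
{'time': 23.3, 'tcp_rot': [176.03, -0.13, 23.73], 'ft_force': [0.04, -1.2, 0.44], 'finger_gap': 0.12} 109.0 [35.8 -0.3 10.7] push 0.4 lat -1.1
```

View pics/q4.png

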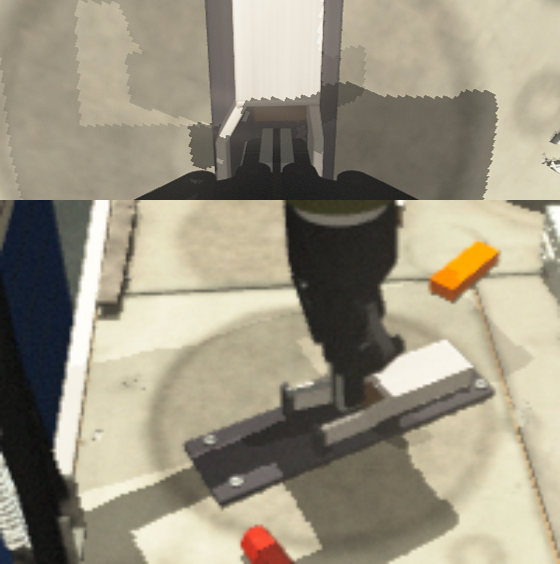

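Emit:
{"fn": "arm_command", "kwargs": {
  "plan": [
    {"jaw":1,"dx":1,"dy":0,"dz":0,"wx":0,"wy":0,"wz":0},
    {"jaw":1,"dx":2,"dy":0,"dz":0,"wx":0,"wy":0,"wz":0},
    {"jaw":1,"dx":3,"dy":0,"dz":0,"wx":0,"wy":0,"wz":0}
  ]
}}

```text
time: 23.65
tool_pos: [530.7, 231.8, 189.3]
tcp_rot: [176.0, -0.1, 23.7]
ft_force: [-1.6, -2.4, 0.9]
finger_gap: -0.1
```

Emit:
{"fn": "arm_command", "kwargs": {
  "plan": [
    {"jaw":1,"dx":0.7,"dy":0,"dz":0,"wx":0,"wy":0,"wz":0},
    {"jaw":1,"dx":1.5,"dy":0,"dz":0,"wx":0,"wy":0,"wz":0}
  ]
}}

```text
time: 23.85
tool_pos: [531.5, 232.1, 189.0]
tcp_rot: [176.0, 0.0, 23.7]
ft_force: [-7.4, -4.6, 5.8]
finger_gap: 0.1
```

Emit:
{"fn": "arm_command", "kwargs": {
  "plan": [
    {"jaw":1,"dx":0.7,"dy":0,"dz":0,"wx":0,"wy":0,"wz":0},
    {"jaw":1,"dx":1.5,"dy":0,"dz":0,"wx":0,"wy":0,"wz":0}
  ]
}}

```text
time: 24.05
tool_pos: [532.1, 232.4, 188.8]
tcp_rot: [176.0, 0.2, 23.7]
ft_force: [-13.1, -6.9, 12.5]
finger_gap: -0.1
```

```bash
python3 st.py pics/q5.png
python3 - <<'E'
import cv2
im=cv2.imread("pics/q5.png")
cv2.imwrite("pics/q5z.png",cv2.resize(im[60:200,180:360],None,fx=4,fy=4,interpolation=cv2.INTER_CUBIC))
cv2.imwrite("pics/q5y.png",cv2.resize(im[300:500,250:500],None,fx=3,fy=3,interpolation=cv2.INTER_CUBIC))
E
```

```text
{'time': 24.1, 'tcp_rot': [176.02, 0.19, 23.72], 'ft_force': [-12.19, -5.73, 10.38], 'finger_gap': -0.21} 109.2 [39.2 -0.4 10.3] push 13.5 lat -0.3
```

View pics/q5z.png

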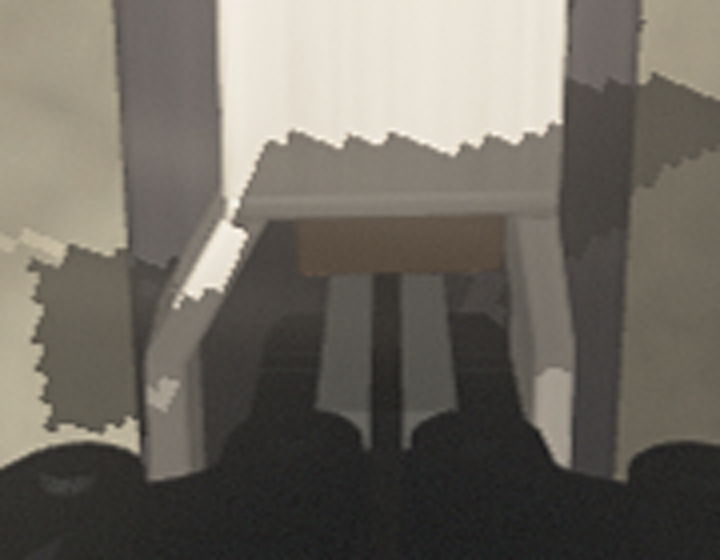

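View pics/q5y.png

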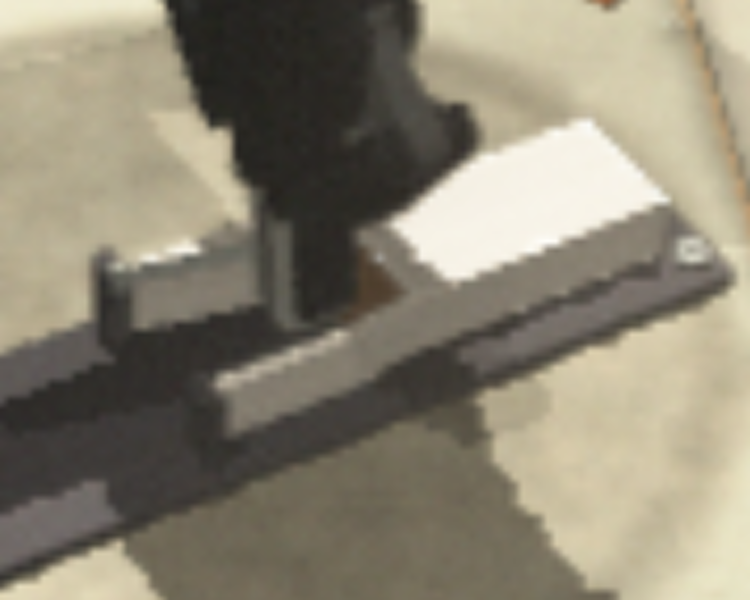

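Emit:
{"fn": "arm_command", "kwargs": {
  "plan": [
    {"jaw":1,"dx":-0.4,"dy":0,"dz":-0.7,"wx":0,"wy":0,"wz":0},
    {"jaw":1,"dx":-0.4,"dy":0,"dz":-0.7,"wx":0,"wy":0,"wz":0},
    {"jaw":1,"dx":-0.4,"dy":0,"dz":-0.7,"wx":0,"wy":0,"wz":0}
  ]
}}

```text
time: 24.45
tool_pos: [531.8, 232.4, 189.1]
tcp_rot: [176.0, 0.1, 23.7]
ft_force: [-7.9, -4.0, 3.9]
finger_gap: -0.5
```

```bash
for i in 1 2 3; do python3 st.py pics/q6.png; done
```

```text
{'time': 24.5, 'tcp_rot': [176.03, 0.14, 23.72], 'ft_force': [-7.1, -4.67, 4.24], 'finger_gap': 0.09} 109.2 [39.1 -0.3 10.5] push 8.4 lat -1.4
{'time': 24.6, 'tcp_rot': [176.03, 0.14, 23.72], 'ft_force': [-7.73, -5.12, 3.17], 'finger_gap': -0.08} 109.2 [39.1 -0.3 10.5] push 9.1 lat -1.6
{'time': 24.7, 'tcp_rot': [176.03, 0.14, 23.72], 'ft_force': [-7.9, -4.81, 4.28], 'finger_gap': 0.2} 109.3 [39.1 -0.3 10.5] push 9.2 lat -1.2
```

Emit:
{"fn": "arm_command", "kwargs": {
  "plan": [
    {"jaw":1,"dx":0.2,"dy":0,"dz":-0.2,"wx":0,"wy":0,"wz":0},
    {"jaw":1,"dx":0.2,"dy":0,"dz":-0.2,"wx":0,"wy":0,"wz":0},
    {"jaw":1,"dx":0.2,"dy":0,"dz":-0.2,"wx":0,"wy":0,"wz":0},
    {"jaw":1,"dx":0.2,"dy":0,"dz":-0.2,"wx":0,"wy":0,"wz":0},
    {"jaw":1,"dx":0.2,"dy":0,"dz":-0.2,"wx":0,"wy":0,"wz":0}
  ]
}}

```text
time: 25.25
tool_pos: [531.9, 232.4, 189.1]
tcp_rot: [176.0, 0.2, 23.7]
ft_force: [-7.6, -5.5, 2.0]
finger_gap: -0.3
```

Emit:
{"fn": "arm_command", "kwargs": {
  "plan": [
    {"jaw":1,"dx":-1.5,"dy":0,"dz":0,"wx":0,"wy":0,"wz":0},
    {"jaw":1,"dx":-3,"dy":0,"dz":0,"wx":0,"wy":0,"wz":0},
    {"jaw":1,"dx":-3,"dy":0,"dz":-10,"wx":0,"wy":0,"wz":0},
    {"jaw":1,"dx":-3,"dy":0,"dz":-30,"wx":0,"wy":0,"wz":0},
    {"jaw":1,"dx":-3,"dy":0,"dz":-70,"wx":0,"wy":0,"wz":0},
    {"jaw":1,"dx":-3,"dy":0,"dz":-115,"wx":0,"wy":0,"wz":0},
    {"jaw":1,"dx":-3,"dy":0,"dz":-115,"wx":0,"wy":0,"wz":0},
    {"jaw":1,"dx":-3,"dy":0,"dz":-115,"wx":0,"wy":0,"wz":0}
  ]
}}

```text
time: 26.05
tool_pos: [527.9, 239.7, 308.2]
tcp_rot: [176.0, -0.5, 23.7]
ft_force: [0.2, 0.0, -0.2]
finger_gap: 0.4
```

Run:
```python
from bench import *
from plan import *
import pickle
w=snapshot("wrist"); sd=snapshot("side"); s=sense(); pickle.dump((w,s),open("w14.pkl","wb"))
print(s["time"],kpos(s,179),clear(s),np.round(s["ft_force"],1))
cv2.imwrite("pics/w14.png",w["pixels"][:,:,::-1]); cv2.imwrite("pics/s14.png",sd["pixels"][:,:,::-1])
```

```text
26.15 [ 38.    7.9 126.1] 113.5 [0.3 0.1 0.4]
```

View pics/w14.png

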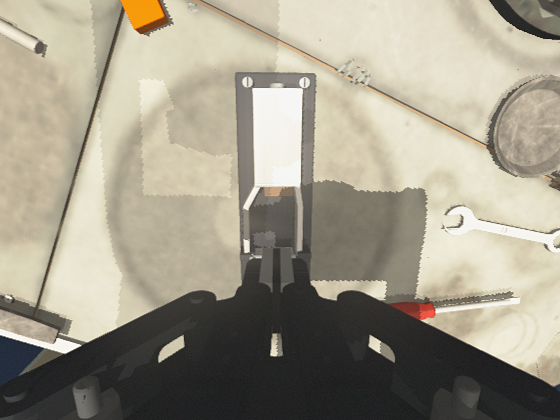

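View pics/s14.png

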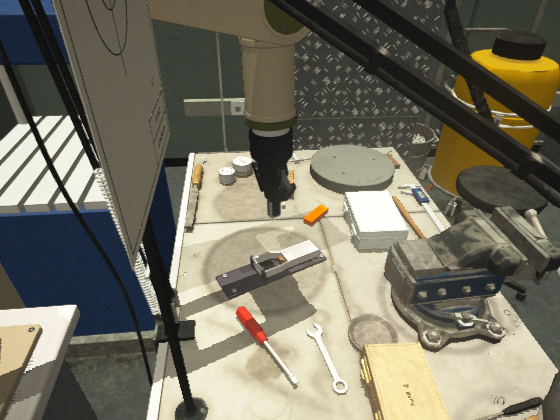

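Next I move away to the left to clear the view, then check the flap and the stone's rear end.

Emit:
{"fn": "arm_command", "kwargs": {
  "plan": [
    {"jaw":1,"dx":0,"dy":-45,"dz":-20,"wx":0,"wy":0,"wz":0},
    {"jaw":1,"dx":0,"dy":-90,"dz":-40,"wx":0,"wy":0,"wz":0},
    {"jaw":1,"dx":0,"dy":-135,"dz":-40,"wx":0,"wy":0,"wz":0},
    {"jaw":1,"dx":0,"dy":-180,"dz":-40,"wx":0,"wy":0,"wz":0},
    {"jaw":1,"dx":0,"dy":-220,"dz":-40,"wx":0,"wy":0,"wz":0},
    {"jaw":1,"dx":0,"dy":-220,"dz":-40,"wx":0,"wy":0,"wz":0},
    {"jaw":1,"dx":0,"dy":-220,"dz":-40,"wx":0,"wy":0,"wz":0}
  ]
}}

```text
time: 26.85
tool_pos: [436.6, 442.8, 327.5]
tcp_rot: [176.0, 0.1, 23.9]
ft_force: [0.4, 0.1, -0.2]
finger_gap: 0.3
```

Run:
```python
from bench import *
from plan import *
t=snapshot("top"); sd=snapshot("side"); s=sense(); a=radians(23.8)
print(s["time"],np.round(s["tool_pos"]),np.round(s["ft_force"],1))
A=cv2.resize(t["pixels"][150:270,225:375],None,fx=4,fy=4,interpolation=cv2.INTER_CUBIC);B=cv2.resize(sd["pixels"][225:305,205:345],(600,343),interpolation=cv2.INTER_CUBIC)
cv2.imwrite("pics/f1.png",A[:,:,::-1]); cv2.imwrite("pics/f2.png",B[:,:,::-1]); cv2.imwrite("pics/f3.png",t["pixels"][:,:,::-1])
w,s=load("w14.pkl"); cv2.imwrite("pics/w14z.png",cv2.resize(w["pixels"][170:270,220:330,::-1],None,fx=6,fy=6,interpolation=cv2.INTER_CUBIC))
for n,z in(("screwdriver",0),("spanner",0),("dowel",0),("paste_tin_1",0)):
    for c,p in(("top",t),("side",sd)): print(n,c,[np.round(onz(p,d["pixel"],z)).tolist() for d in pinpoint(c,n)][:2])
```

```text
26.95 [438. 442. 328.] [ 0.1 -0.9  0.6]
screwdriver top [[500.0, 39.0, 0.0], [614.0, 256.0, 0.0]]
screwdriver side [[503.0, 30.0, 0.0]]
spanner top [[600.0, -3.0, 0.0]]
spanner side [[605.0, -2.0, -0.0]]
dowel top [[578.0, 453.0, 0.0]]
dowel side [[588.0, 450.0, 0.0]]
paste_tin_1 top [[482.0, 634.0, 0.0], [584.0, 461.0, 0.0]]
paste_tin_1 side []
```

View pics/f1.png

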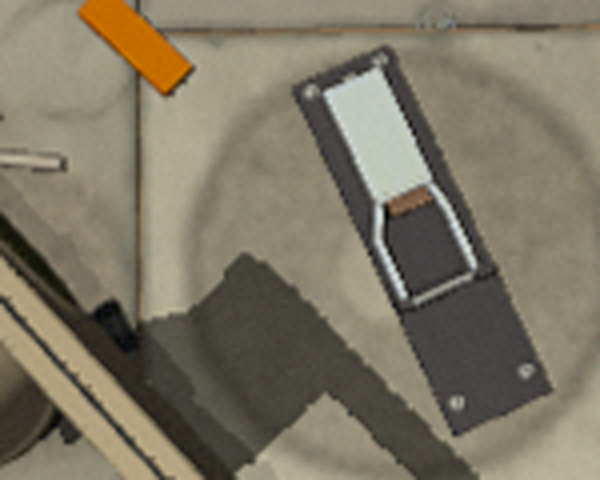

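View pics/f2.png

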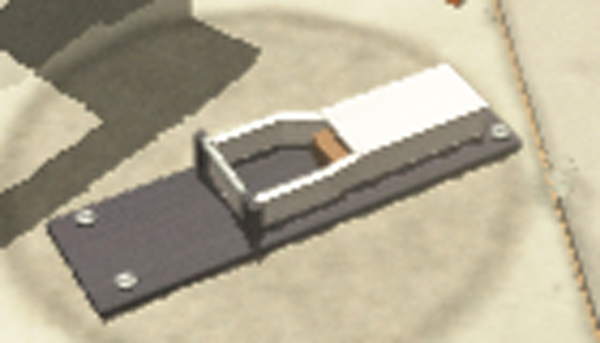

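View pics/w14z.png

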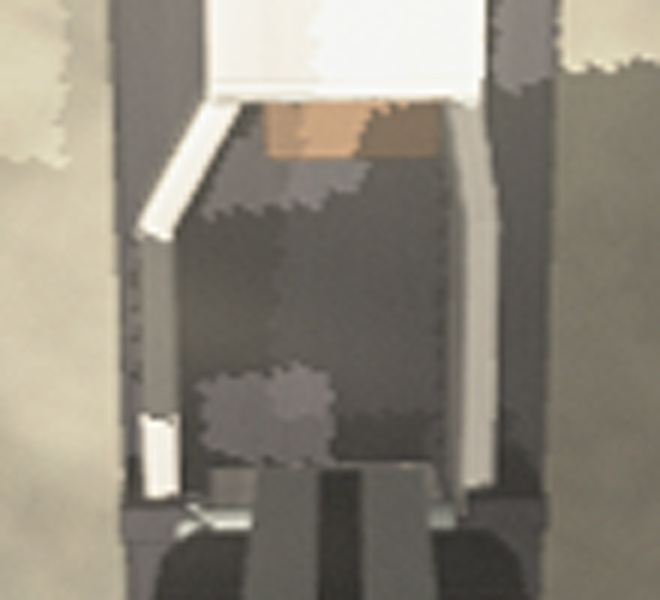

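The top and side pictures show the flap shut (crop (440,290) in the top view), the stone square under the cover, and the other things in place. I'm handing in.

```bash
python3 -c "
from bench import *
print(hand_in())"
```

```text
the job is handed in; nothing more can be done
None
```

The stone is put away in the keeper and pressed home against the rubber stop. The flap is shut behind it, and the robot is clear to the left, touching nothing. The job was handed in at about 27 s.

**What I did:** I gripped the brown stone beside the keeper and laid it lengthwise on the front plate. I pushed it through the flap with closed fingertips, but with the gripper turned that way the finger bodies touched the cover's edge just as the stone neared the stop. The push was about 8–10 N. I lifted out and the flap shut. I then turned the gripper a quarter turn and came in again through the gate, holding the flap open, to press the stone.

**Last checks:**
- **Pressing:** I held 8–9 N steadily for more than 0.6 s. The peak just before was about 15 N along the channel.
- **Position:** a wrist picture taken before that final press put the stone's rear end at x ≈ 51 mm. The fingertips met solid resistance there in the final press, and the last pictures show it square under the cover.
- **Flap and surroundings:** the flap is shut in the top and side pictures. The screwdriver, spanner and dowel are unmoved within the measuring error of up to about 10 mm. The paste tin shows unmoved in the top view; the side-view detector missed it. The orange look-alike was never touched.

**What disagreed or went wrong:**
- **Upward force:** upward forces of 2–12 N came with the pressing, probably friction and arm compliance.
- **Front plate:** early in the push the fingertips scraped the front plate with about 10 N, so I raised them.
- **Cover contact:** the brush against the cover in the first push stayed well under 25 N.

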